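# Unload the bottle shaker with its hold-down wedged open

### The job

Switch the bottle shaker off by turning its sunken speed knob fully anticlockwise, then push the wooden wedge, nose first, into the channel beside the roller and let go, so that it alone keeps the sprung hold-down slide open. Move every sample bottle from the shaker to a free hole of the grey rack, keeping it upright and standing it right down on the bottom of the hole. At last pull the wedge out so that the slide springs fully shut, and lay the wedge flat inside the steel tray; leave the vials and all other things where they stand.

Things in the scene. Friction and masses are not known exactly. Their poses are not given: they have to be found in the camera images.
- shaker: White bottle shaker fixed on the bench, base 240 (x) x 360 (y) mm, deck 75 mm above the bench; origin at the centre of its underside; x away from the robot, y left, z up (turned by its yaw). Its frame, mm: grey console 102 x 120 centred at (-69, 100), top at z 135, with the knob well; wedge channel along x at y -136 to -90; four bottle bores, 34 mm, sunk 45 mm into the deck at x 40, y 145, 85, 25, -35.
- gate (a joint): Sprung steel hold-down slide, m. 0 = shut: a 12 mm wide prong lies 4 mm above the centre of each bottle cap (z 151 to 157 mm), from a bar at shaker x 102 mm to x 20, and locks it in. Slides to the shaker's +y, at most 0.034; at 0.030 the prongs stand midway between bottles, which lift straight out. The spring shuts it with 4 N at 0, 7 N at 0.030. A 46 mm thick prop between fence and roller holds it at 0.030.
- roller_top (a point): Centre of the top of the black upright roller on the slide, 104 mm above the bench: turns freely, 16 mm diameter, 26 mm tall; it moves with the slide. Shut, the gap between roller and fence is 16 mm. From its axle a low steel arm (z 105 to 115 mm) runs 80 mm towards +x.
- slot (a point): On the inner face of the fence, at deck level (z 75 mm), at the roller's x. Axes as the shaker's: the channel runs along x, the wedge goes in flat on the deck towards +x, straight side along the fence; +y points from fence to roller. Fence 18 mm high, from 105 mm before this point to 95 mm past it. The deck begins 140 mm before it. A small cross-bar at the far end stops nothing.
- knob (a joint): Speed knob of the shaker, in rad: 0 = off, a hard stop fully anticlockwise seen from above; grows clockwise, up to 2.6. Friction 0.04 N m; it stays where it is left.
- knob_grip (a point): Centre of the knob's black grip bar, 118 mm above the bench: a bar 42 mm long, 14 mm wide, from z 105 to 131 mm, sunk in a round well of 90 mm diameter in the console (floor at z 103 mm, console top at 135 mm). The point turns with the knob: x runs along the bar to its white mark; at 0 it is parallel to the shaker's x.
- rack: Grey rack block fixed on the bench, 132 (x) x 204 (y) x 55 mm high; origin at the centre of its underside. Six round holes of 34 mm diameter, 45 mm deep (floor 10 mm above the bench), at x -34 and 34 mm and y -68, 0, 68 mm in its frame. One or two of them already hold a small amber vial.
- wedge_grip (a point): Loose wooden wedge, 170 x 46 x 20 mm, lying flat, 0.11 kg. Site: middle of its grip fin (42 mm long, 16 wide, from 19 to 63 mm above the underside), 40 mm above the underside; x to the nose. Tail 30 mm behind, nose 140 mm ahead. The side at y -23 is straight; the side at y +23 mm slants in from 70 mm ahead to y -15 at 135 mm ahead: nose 8 mm wide. Holds the slide once the roller is past the slant.
- tray: Shallow steel tray fixed on the bench, 220 (x) x 110 (y) mm, walls 15 mm high and 4 mm thick, floor 4 mm thick; origin at the centre of its underside.
- bottle0_mid (a point): White sample bottle with a blue cap (all alike), 117 mm tall: body 30 mm diameter, cap 34 mm diameter over the top 22 mm; point at half height on its axis, z up, 58.5 mm above its foot. Starts upright in the shaker's bore at y 145 mm, its foot 30 mm above the bench. May be absent.
- bottle1_mid (a point): White sample bottle with a blue cap (all alike), 117 mm tall: body 30 mm diameter, cap 34 mm diameter over the top 22 mm; point at half height on its axis, z up, 58.5 mm above its foot. Starts upright in the shaker's bore at y 85 mm, its foot 30 mm above the bench. May be absent.
- bottle2_mid (a point): White sample bottle with a blue cap (all alike), 117 mm tall: body 30 mm diameter, cap 34 mm diameter over the top 22 mm; point at half height on its axis, z up, 58.5 mm above its foot. Starts upright in the shaker's bore at y 25 mm, its foot 30 mm above the bench. May be absent.
- bottle3_mid (a point): White sample bottle with a blue cap (all alike), 117 mm tall: body 30 mm diameter, cap 34 mm diameter over the top 22 mm; point at half height on its axis, z up, 58.5 mm above its foot. Starts upright in the shaker's bore at y -35 mm, its foot 30 mm above the bench. May be absent.
- vial0_mid (a point): Amber vial with black cap, 28 mm diameter, 75 mm tall, point at half height; stands in the rack's hole at x -34, y -68 mm and stays there. May be absent.
- vial1_mid (a point): Amber vial with black cap, 28 mm diameter, 75 mm tall, point at half height; stands in the rack's hole at x -34, y 68 mm and stays there. May be absent.
- vial2_mid (a point): Amber vial with black cap, 28 mm diameter, 75 mm tall, point at half height; stands in the rack's hole at x 34, y 0 mm and stays there. May be absent.
- beaker_a: Empty glass beaker, 52 mm diameter, 60 mm tall; origin under its centre. Bystander.
- beaker_b: Empty glass beaker, 60 mm diameter, 65 mm tall; origin under its centre. Bystander.
- flask: Green glass conical flask, 76 mm wide, 110 mm tall; origin under its centre. Bystander.
- jar: White ceramic jar, 52 mm diameter, 65 mm tall; origin under its centre. Bystander.
- weight: Brass balance weight, 44 mm diameter, 56 mm tall; origin under its centre. Bystander.
Things that resemble listed ones, but are neither listed nor needed, are in the scene too. Of the things shaped like the part that bears wedge_grip, the wooden one is meant.

How it is judged:
On the way, in this order (a step that is already met when the one before it is completed fails the run):
1. the speed knob is turned off (within 0.12 rad of its stop) (value of joint knob below 0.12 rad), for 0.2 s.
2. the wedge alone, let go by the gripper, holds the slide open by at least 25 mm (value of joint gate above 0.025 m and horizontal distance between wedge_grip and slot below 0.13 m and contact force between the fingers and wedge below 0.1 N and contact force between each of the arm, the fingers and gate below 0.1 N), for 0.4 s.
3. every sample bottle stands in a hole of the rack (z of bottle0_mid in the frame of rack between 0.055 and 0.078 m and angle between each of bottle0_mid, bottle1_mid, bottle2_mid, bottle3_mid's own z axis and vertical below 0.15 rad and x of bottle0_mid in the frame of rack between -0.05 and 0.05 m and y of bottle0_mid in the frame of rack between -0.085 and 0.085 m and z of bottle1_mid in the frame of rack between 0.055 and 0.078 m and x of bottle1_mid in the frame of rack between -0.05 and 0.05 m and y of bottle1_mid in the frame of rack between -0.085 and 0.085 m and z of bottle2_mid in the frame of rack between 0.055 and 0.078 m and x of bottle2_mid in the frame of rack between -0.05 and 0.05 m and y of bottle2_mid in the frame of rack between -0.085 and 0.085 m and z of bottle3_mid in the frame of rack between 0.055 and 0.078 m and x of bottle3_mid in the frame of rack between -0.05 and 0.05 m and y of bottle3_mid in the frame of rack between -0.085 and 0.085 m), for 0.2 s.
At the end, for the whole second after the job is handed in: The knob is off (below 0.12 rad), the slide is shut (below 4 mm), every bottle present stands upright (within 0.15 rad) on the floor of a rack hole (its middle 55 to 78 mm above the bench), and the wedge lies flat (within 0.08 rad) on the floor of the tray, all at rest (all of step 3 and value of joint knob below 0.12 rad and value of joint gate below 0.004 m and x of wedge_grip in the frame of tray between -0.1 and 0.1 m and y of wedge_grip in the frame of tray between -0.045 and 0.045 m and z of wedge_grip in the frame of tray below 0.05 m and angle between wedge_grip's own z axis and vertical below 0.08 rad and linear speed of each of wedge, bottle0, bottle1, bottle2, bottle3 below 0.02 m/s); the robot touches nothing.
It fails at once if a sample bottle is tipped over (leans more than 35 degrees) (angle between any of bottle0_mid, bottle1_mid, bottle2_mid, bottle3_mid's own z axis and vertical above 0.61 rad).
It fails at once if an amber vial is taken out of the rack or other glassware is shifted by more than 40 mm (distance of any of vial0_mid, vial1_mid, vial2_mid from where it was at the start of the episode above 0.03 m or distance of any of beaker_a, beaker_b, flask, jar, weight from where it was at the start of the episode above 0.04 m).
Of bottle0, bottle1, bottle2, bottle3 only 2 to 4 are there at a start; the rules pass over those that are not, and their reading is None.
Of vial0, vial1, vial2 only 1 to 2 are there at a start; the rules pass over those that are not, and their reading is None.
At some moment in a run one of wedge may be knocked a few centimetres aside while the robot is not near it.
It also fails if it takes over 210 s, if anything falls off the work surface, if the arm or the gripper's body presses on something with over 40 N, if the wrist force passes 120 N, or if a joint passes its speed limit or range.

### The arm

A 7-joint arm with a two-finger parallel gripper is mounted at the origin on the work surface. World frame = base frame: x ahead of the robot, y to its left, z up, the work surface at z = 0. Lengths are in m, angles in rad, forces in N, time in s.
With the tool pointing down it reaches from about 0.4 to 0.875 m from the base axis. Payload 19.3 kg.
Tool frame: the origin (TCP) lies where the fingers leave the gripper's body, on its centre line; the fingertips stand bot.tip_reach ahead of it and the grasp point (between the pads) lies 54 mm ahead of it (bot.tip_reach is the distance from the TCP to the fingertips, in m); z points along the fingers, y is the line along which they close (so a half turn about z gives the same grasp; the last joint's range is limited). The gripper opens to 85 mm and grips with 20 to 120 N. Pads are 22 mm wide; open, the fingers measure 114 mm over their backs; the gripper's body (76 mm by 85 mm) begins 54 mm behind the grasp point. The pads swing forward as they close: fully open they stand 13 mm farther back than shut.
Start: joints at [-1.349, 0.521, -0.036, 1.599, 0.021, 1.021, -0.113], TCP at [0.18, 0.599, 0.304] pointing down, gripper open.
Joint ranges: [-2.91, 2.91], [-0.3, 2.13], [-1.5, 1.42], [0.17, 2.43], [-1.26, 4.41], [0.16, 1.93], [-2.52, 2.52]. Speed limits (rad/s): [1.89, 1.89, 2.39, 2.39, 3.01, 3.01, 3.01].

### API

Orientations are given as [roll, pitch, yaw] about the fixed x, y, z axes, in that order (R = Rz(yaw) Ry(pitch) Rx(roll)).
In Python, from workcell import bot gives the robot as it stands. The module is installed in compiled form; this text tells all that it offers.
- The arm moves only by the shell command python3 -m jog 'ROWS' [FORCE]. ROWS is JSON, a list that holds one entry, the list of rows, each a list of 7 numbers: the shift along the tool's x, y, z in mm, then the turn, a rotation vector about the tool's x, y, z in rad, then the opening, from 0 (shut) to 1 (fully open). In form: [[[tx, ty, tz, wx, wy, wz, fingers], ...]]. A call has 1 to 5 rows; each row shifts and turns the commanded pose from where the row before left it, along the tool's axes as they then stand; what a row does not reach is not made up. A row lasts 1/10 s, in which the tool goes at most 50 mm and 8.59 degrees, less where a joint would pass 70% of its speed; a pose out of reach is approached as far as the arm can. A call is refused whole if a number of a shift passes 50 or a number of a turn 0.15, either way. A call with a gripper value outside its range is refused whole. The fingers move at their own pace and stop on an object; FORCE is the grip in N (left out, the last holds). Time passes only in rows, so rows that do not move let the fingers close. It gives the time, the measured TCP pose, the force, the opening and the grip force at its end, in the units of the state.
- bot.observe(): the state, without advancing time (a new reading comes with each control period).
- bot.grab_frame(name): name is "scene" or "top" or "wrist"; returns a dict with "img" (400x640x3 uint8, red, green, blue), "intrinsics" (3x3 intrinsics, pixels), "R" (3x3) and "t" (3): a world point X has camera coordinates R X + t; the wrist camera has in their place "tool_from_camera" (4x4, takes a point from camera to tool coordinates, whose origin is the TCP and whose axes are the flange's). Camera axes: x right, y down, z forward; pixel columns grow to the right and rows downward; lengths in m; the calibration is good to about 2 mm. A picture is of the moment at which its call begins: read the wrist's pose just before it. There is no depth.
- bot.job_done(): hands the job in; it is judged then, once.
Trained networks look in a picture, given as the dict that the camera call returned (one of the last four; its "shot" number tells which), for a name from the list of things; names that differ only in an ending like _2 or _b are one class to them, and where a whole thing is asked for, a point or a joint stands for the part that bears it (a point fixed in the world has none). Each returns a list of dicts, best first, with "conf" (0 to 1); they miss things now and then, are a little off and sometimes report something else, mostly with a low value. They report only what shows in the picture. A call takes as long as a camera call. They do not tell look-alikes from the thing itself.
- bot.trace(query, picture): "region" (400x640 bool, what is visible of it).
- bot.spot_point(query, picture): "xyz" ([x, y, z] in m, in world coordinates, good to about 4 mm: a listed point, or the origin of a listed thing).
The state is a dict: "clock": time; "qpos": joint angles; "qd": joint speeds; "joint_efforts": joint torques, N m; "position": TCP position; "tool_rot": TCP orientation; "force": force on the tool from outside, world axes, zero at the start; "moment": the same for the moment, N m; "grip_width": finger opening in m; "finger_force": force on a finger pad.
Only numpy, scipy, OpenCV 4.12 (cv2) and the standard library are available. Lean on these libraries where they do the work, as an engineer would, in place of code of your own. Each camera call takes 0.05 s, during which the arm holds its last target. There are 200 camera calls.

## Working session

There is one attempt and no reset: what is moved stays moved. The work goes in short steps, Python scripts to look and compute and a shell command to move; the robot and the scene stay as the last step left them, time stands still between calls to the robot, and variables do not carry over. Pictures are saved under pics/ and viewed, at most 14 in all, crops included, and the job is handed in when it is done.

```bash
mkdir -p pics; cat > h.py <<'E'
from workcell import bot
import numpy as np, cv2
from scipy.spatial.transform import Rotation as Ro
def save(f,n,box=None,s=1):
    im=f["img"][:,:,::-1]
    if box: im=im[box[1]:box[3],box[0]:box[2]]
    cv2.imwrite("pics/"+n,cv2.resize(im,None,fx=s,fy=s,interpolation=cv2.INTER_CUBIC))
def ray(f,px,z,T=None):
    K=f["intrinsics"]; d=np.linalg.inv(K)@[px[0],px[1],1]
    R=np.array(f["R"]);t=np.array(f["t"])
    c=-R.T@t; w=R.T@d
    return c+w*(z-c[2])/w[2]
def proj(f,X):
    c=np.array(f["R"])@X+np.array(f["t"]); p=f["intrinsics"]@c; return p[:2]/p[2]
E
python3 - <<'E'
from h import *
o=bot.observe();print({k:np.round(v,3).tolist() for k,v in o.items()}, bot.tip_reach)
s=bot.grab_frame("scene");t=bot.grab_frame("top")
save(s,"s0.png");save(t,"t0.png")
for n in "shaker roller_top slot knob_grip rack wedge_grip tray bottle0_mid vial0_mid beaker_a flask jar weight".split():
  for c,f in(("s",s),("t",t)):
    print(n,c,[(round(d["conf"],2),np.round(d["xyz"],3).tolist(),proj(f,d["xyz"]).round().tolist()) for d in bot.spot_point(n,f)][:5])
E
```

```text
{'clock': 0.0, 'qpos': [-1.349, 0.522, -0.036, 1.6, 0.021, 1.021, -0.113], 'qd': [-0.0, 0.001, 0.001, 0.002, -0.001, -0.002, 0.002], 'joint_efforts': [0.0, -92.71, 1.98, -36.995, 0.018, 0.008, 0.0], 'position': [0.18, 0.598, 0.303], 'tool_rot': [-3.14, 0.0, 2.85], 'force': [-0.416, -0.554, -0.485], 'moment': [0.027, -0.06, 0.002], 'finger_force': 0.0, 'grip_width': 0.085} 0.0726
shaker s [(0.97, [0.593, 0.098, 0.0], [369.0, 224.0]), (0.43, [0.361, 0.09, 0.002], [321.0, 177.0])]
shaker t [(0.97, [0.594, 0.096, 0.0], [274.0, 183.0]), (0.57, [0.463, -0.243, 0.047], [369.0, 214.0])]
roller_top s [(0.87, [0.618, -0.016, 0.102], [347.0, 231.0])]
roller_top t [(0.82, [0.616, -0.011, 0.105], [302.0, 170.0]), (0.5, [0.464, -0.244, 0.047], [369.0, 214.0])]
slot s [(0.87, [0.62, -0.035, 0.074], [342.0, 240.0])]
slot t [(0.84, [0.618, -0.037, 0.072], [310.0, 171.0])]
knob_grip s [(0.65, [0.517, 0.195, 0.116], [380.0, 170.0]), (0.49, [0.393, -0.277, 0.037], [226.0, 236.0])]
knob_grip t [(0.42, [0.521, 0.201, 0.118], [240.0, 198.0])]
rack s [(0.72, [0.503, -0.31, -0.001], [238.0, 276.0])]
rack t [
[... 748 characters left out ...]
0.001], [273.0, 217.0]), (0.69, [0.363, 0.089, 0.004], [321.0, 178.0])]
beaker_a t [(0.76, [0.363, 0.09, -0.0], [277.0, 245.0]), (0.7, [0.405, -0.122, 0.001], [335.0, 232.0])]
flask s [(0.78, [0.762, -0.126, 0.002], [347.0, 308.0])]
flask t [(0.79, [0.763, -0.123, 0.002], [332.0, 136.0]), (0.6, [0.597, 0.098, -0.005], [274.0, 182.0]), (0.21, [0.519, 0.196, 0.118], [242.0, 199.0])]
jar s [(0.57, [0.624, 0.408, 0.0], [447.0, 182.0])]
jar t [(0.68, [0.618, 0.403, 0.002], [190.0, 178.0]), (0.39, [0.618, -0.038, 0.072], [310.0, 171.0]), (0.21, [0.502, -0.303, -0.001], [383.0, 204.0])]
weight s [(0.8, [0.445, -0.49, 0.003], [169.0, 296.0])]
weight t [(0.58, [0.441, -0.494, 0.001], [436.0, 220.0])]
```

View pics/s0.png

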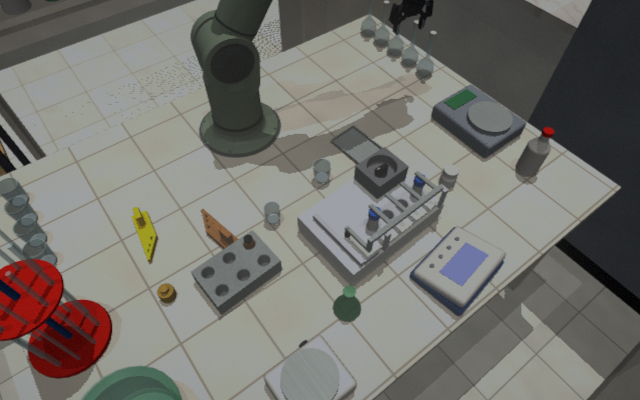

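View pics/t0.png

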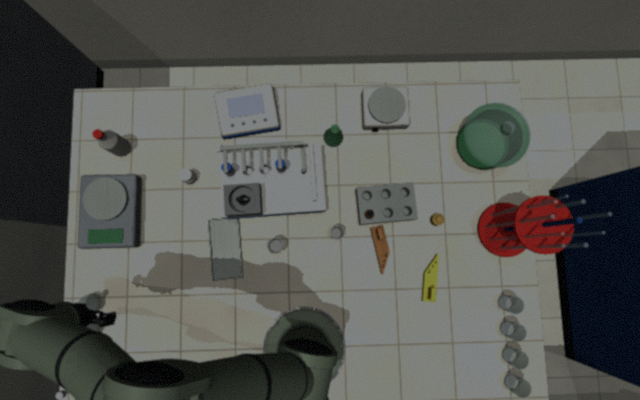

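```bash
python3 - <<'E'
from h import *
s=bot.grab_frame("scene");t=bot.grab_frame("top")
for n in "bottle1_mid bottle2_mid bottle3_mid vial1_mid vial2_mid beaker_b".split():
  for c,f in(("s",s),("t",t)):
    print(n,c,[(round(d["conf"],2),np.round(d["xyz"],3).tolist(),proj(f,d["xyz"]).round().tolist()) for d in bot.spot_point(n,f)][:5])
for c,f in(("s",s),("t",t)):
  for n in ["wedge_grip","rack","tray","shaker","knob_grip"]:
    for d in bot.trace(n,f)[:2]:
      m=np.argwhere(d["region"])[:,::-1].astype(np.float32)
      if len(m)>10: print(n,c,round(d["conf"],2),len(m),np.round(cv2.boxPoints(cv2.minAreaRect(m))).tolist())
E
```

```text
bottle1_mid s [(0.63, [0.445, -0.489, 0.0], [170.0, 296.0]), (0.17, [0.761, -0.128, 0.003], [346.0, 308.0])]
bottle1_mid t [(0.48, [0.623, 0.249, 0.087], [228.0, 171.0])]
bottle2_mid s []
bottle2_mid t []
bottle3_mid s [(0.49, [0.633, 0.064, 0.088], [372.0, 223.0])]
bottle3_mid t [(0.72, [0.464, -0.242, 0.045], [369.0, 214.0]), (0.53, [0.634, 0.066, 0.09], [280.0, 166.0])]
vial1_mid s [(0.46, [0.467, -0.239, 0.046], [250.0, 245.0])]
vial1_mid t [(0.41, [0.462, -0.243, 0.048], [369.0, 215.0])]
vial2_mid s [(0.46, [0.466, -0.237, 0.049], [251.0, 244.0])]
vial2_mid t [(0.33, [0.759, -0.124, -0.003], [332.0, 138.0])]
beaker_b s [(0.69, [0.446, -0.487, 0.004], [170.0, 295.0]), (0.62, [0.401, -0.124, -0.0], [273.0, 218.0]), (0.54, [0.364, 0.091, 0.002], [321.0, 178.0])]
beaker_b t [(0.65, [0.358, 0.093, 0.002], [276.0, 247.0]), (0.61, [0.407, -0.122, -0.0], [335.0, 232.0]), (0.29, [0.613, -0.011, 0.103], [302.0, 171.0]), (0.27, [0.595, 0.094, 0.001], [275.0, 182.0])]
wedge_grip s 0.74 603 [[191.0, 222.0], [202.0, 209.0], [237.0, 238.0], [226.0, 251.0]]
wedge_grip s 0.69 791 [[128.0, 209.0]
[... 360 characters left out ...]
77.0], [374.0, 177.0]]
wedge_grip t 0.89 628 [[420.0, 301.0], [424.0, 253.0], [440.0, 254.0], [435.0, 302.0]]
wedge_grip t 0.64 548 [[369.0, 227.0], [383.0, 224.0], [394.0, 270.0], [381.0, 273.0]]
rack t 0.73 2218 [[355.0, 186.0], [415.0, 180.0], [418.0, 219.0], [358.0, 225.0]]
tray t 0.88 1980 [[208.0, 218.0], [241.0, 217.0], [243.0, 279.0], [210.0, 280.0]]
shaker t 0.91 7330 [[217.0, 144.0], [320.0, 136.0], [326.0, 211.0], [222.0, 219.0]]
shaker t 0.21 894 [[220.0, 141.0], [305.0, 141.0], [305.0, 172.0], [220.0, 172.0]]
knob_grip t 0.56 1863 [[207.0, 219.0], [239.0, 216.0], [243.0, 278.0], [212.0, 280.0]]
knob_grip t 0.27 232 [[176.0, 174.0], [186.0, 164.0], [200.0, 176.0], [190.0, 186.0]]
```

```bash
cat >> h.py <<'E'
def plan(xyz,yaw=None,roll=np.pi):
    o=bot.observe(); p=np.array(o["position"]); R=Ro.from_euler("xyz",o["tool_rot"])
    d=R.inv().apply(np.array(xyz)-p)*1000
    print("t%.1f pos %s rot %s q %s"%(o["clock"],p.round(4),np.round(o["tool_rot"],3),np.round(o["qpos"],2)))
    print("shift",d.round(1),"F",np.round(o["force"],1),"grip",round(o["grip_width"],4),round(o["finger_force"],1))
    if yaw is not None:
        T=Ro.from_euler("xyz",[roll,0,yaw]); print("rotvec",(R.inv()*T).as_rotvec().round(3))
def wrist(name=None,box=None,s=1):
    o=bot.observe(); f=bot.grab_frame("wrist"); W=np.eye(4); W[:3,:3]=Ro.from_euler("xyz",o["tool_rot"]).as_matrix(); W[:3,3]=o["position"]
    M=np.linalg.inv(W@np.array(f["tool_from_camera"])); f["R"]=M[:3,:3]; f["t"]=M[:3,3]
    if name: save(f,name,box,s)
    return f
def spots(f,names,k=3):
    for n in names.split(): print(n,[(round(d["conf"],2),np.round(d["xyz"],4).tolist(),proj(f,d["xyz"]).round().tolist()) for d in bot.spot_point(n,f)][:k])
E
python3 - <<'E'
from h import *
plan([0.50,0.185,0.35],2.85)
f=bot.grab_frame("wrist");print(np.round(f["tool_from_camera"],3),f["intrinsics"])
E
```

```text
t2.6 pos [0.1798 0.5986 0.3039] rot [-3.142  0.     2.85 ] q [-1.35  0.52 -0.04  1.6   0.02  1.02 -0.11]
shift [-425.6 -304.   -46.1] F [-0.3  0.9  0.1] grip 0.0853 0.0
rotvec [-0.  0. -0.]
[[ 0.001 -0.95  -0.312  0.08 ]
 [ 1.     0.001 -0.001 -0.   ]
 [ 0.001 -0.312  0.95  -0.069]
 [ 0.     0.     0.     1.   ]] [[301.48648479   0.         318.76866596]
 [  0.         301.48648479 198.40170028]
 [  0.           0.           1.        ]]
```

```bash
J="python3 -m jog"
python3 -m jog '[[[-36,-25,-4,0,0,0,1],[-36,-25,-4,0,0,0,1],[-36,-25,-4,0,0,0,1],[-36,-25,-4,0,0,0,1],[-36,-25,-4,0,0,0,1]]]'
python3 -m jog '[[[-36,-25,-4,0,0,0,1],[-36,-25,-4,0,0,0,1],[-36,-25,-4,0,0,0,1],[-36,-25,-4,0,0,0,1],[-36,-25,-4,0,0,0,1]]]'
python3 -m jog '[[[-36,-25,-4,0,0,0,1],[-30,-25,-4,0,0,0,1],[0,0,0,0,0,0,1],[0,0,0,0,0,0,1],[0,0,0,0,0,0,0.45]]]'
python3 - <<'E'
from h import *
plan([0.518,0.198,0.25],2.85)
f=wrist("w1.png")
spots(f,"knob_grip bottle0_mid bottle3_mid roller_top slot shaker")
for d in bot.trace("knob_grip",f)[:2]:
  m=np.argwhere(d["region"])[:,::-1].astype(np.float32); print(d["conf"],len(m),cv2.boxPoints(cv2.minAreaRect(m)).round().tolist())
E
```

```text
clock: 3.15
position: [0.3171, 0.4256, 0.3242]
tool_rot: [3.141, 0.0, 2.85]
force: [1.1, 0.3, -0.1]
grip_width: 0.0852
finger_force: 0.0
clock: 3.65
position: [0.4535, 0.254, 0.3443]
tool_rot: [3.141, 0.0, 2.85]
force: [-0.5, 1.1, -0.1]
grip_width: 0.0852
finger_force: 0.0
clock: 4.15
position: [0.5011, 0.1895, 0.3518]
tool_rot: [3.141, -0.0, 2.851]
force: [0.0, 0.2, 0.1]
grip_width: 0.0732
finger_force: 0.0
t4.2 pos [0.5011 0.1895 0.3518] rot [ 3.141 -0.     2.851] q [-0.57  0.33  0.13  1.78 -0.05  1.03  0.85]
shift [-13.8  13.  101.8] F [0.  0.2 0.1] grip 0.0732 0.0
rotvec [ 0.    -0.     0.001]
knob_grip [(0.89, [0.5141, 0.1965, 0.1174], [329.0, 190.0])]
bottle0_mid [(0.58, [0.6195, 0.4095, -0.0046], [485.0, 193.0]), (0.57, [0.6267, 0.248, 0.0872], [393.0, 255.0])]
bottle3_mid [(0.8, [0.6343, 0.0638, 0.0879], [256.0, 296.0]), (0.34, [0.6221, 0.2473, 0.0851], [392.0, 251.0])]
roller_top []
slot [(0.65, [0.615, -0.0399, 0.0753], [181.0, 298.0])]
shaker [(0.63, [0.5894, 0.0973, 0.0023], [278.0, 232.0])]
0.64 1095 [[309.0, 175.0], [349.0, 175.0], [349.0, 209.0], [309.0, 209.0]]
```

View pics/w1.png

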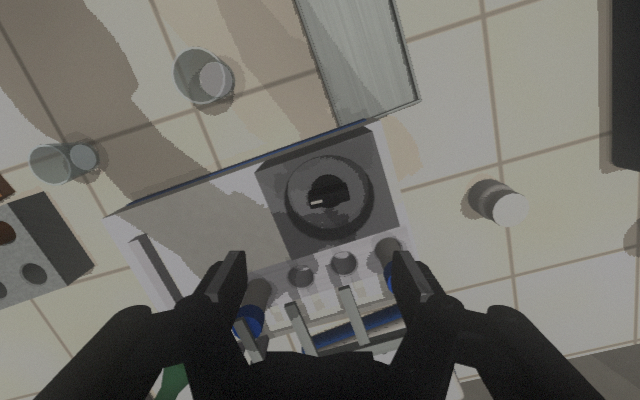

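```bash
python3 - <<'E'
from h import *
f=wrist("w2.png",(275,145,385,245),7)
im=f["img"]; sub=im[150:240,280:380].astype(int)
g=sub.sum(2)
m=np.argwhere(g<90)[:,::-1]+[280,150]
print(len(m)); print(np.round(cv2.boxPoints(cv2.minAreaRect(m.astype(np.float32)))).tolist())
m2=np.argwhere(g>450)[:,::-1]+[280,150]; m2=m2[(abs(m2-[325,195])<25).all(1)]
print(len(m2),m2.mean(0) if len(m2) else 0)
for z in(.131,): print(ray(f,[317,203],z))
s=bot.trace("shaker",f)[0]; 
E
```

```text
222
[[290.0, 214.0], [328.0, 169.0], [353.0, 189.0], [315.0, 235.0]]
0 0
[0.520011   0.18088963 0.131     ]
```

View pics/w2.png

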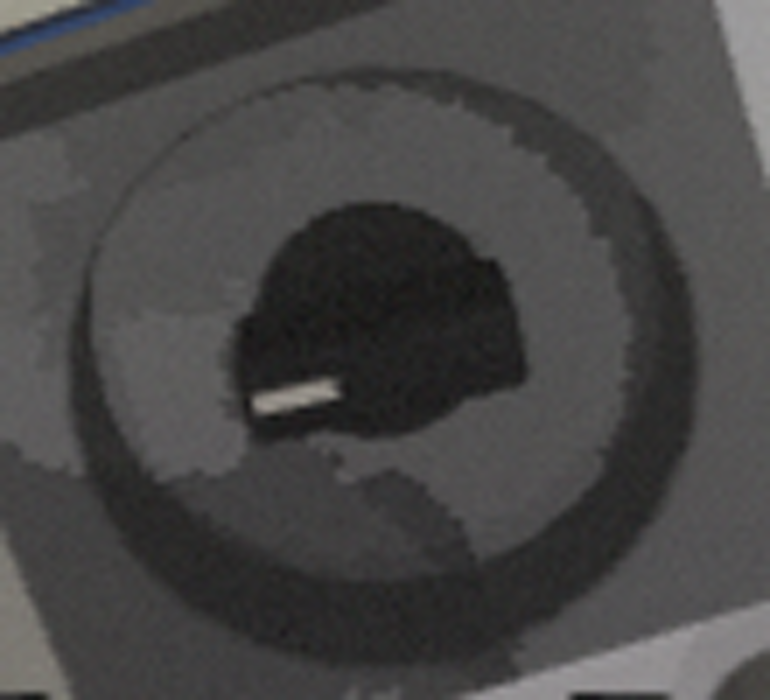

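```bash
python3 - <<'E'
from h import *
f=wrist()
P=[ray(f,p,.131) for p in ([323.6,200.3],[311.1,203.1],[348.1,191.4],[310,201.5])]
for p in P: print(p.round(4))
d=P[1]-P[0]; print("dir mark",np.arctan2(d[1],d[0])); d=P[3]-P[2]; print("dir bar",np.arctan2(d[1],d[0]),(P[3]+P[2])/2)
# well rim centre, z .135
e=[ray(f,np.array(p)/7+[275,145],.135) for p in([70,320],[697,360],[390,68],[390,668])]
print((e[0]+e[1])/2,(e[2]+e[3])/2)
plan([0.516,0.198,0.25],0)
E
```

```text
[0.5192 0.188  0.131 ]
[0.5184 0.175  0.131 ]
[0.5172 0.2143 0.131 ]
[0.5165 0.1744 0.131 ]
dir mark -1.6291186173230916
dir bar -1.5890830423858686 [0.51684823 0.1943216  0.131     ]
[0.51294833 0.19632158 0.135     ] [0.51920593 0.19535513 0.135     ]
t4.7 pos [0.5015 0.1888 0.3519] rot [-3.142 -0.     2.85 ] q [-0.57  0.33  0.13  1.78 -0.05  1.03  0.86]
shift [-11.3  13.  101.9] F [0.2 0.1 0.9] grip 0.0384 0.0
rotvec [-0.    0.    2.85]
```

```bash
python3 -m jog '[[[-13,11,0,0,0,0,0.45],[0,0,10,0,0,0.145,0.45],[0,0,10,0,0,0.145,0.45],[0,0,10,0,0,0.145,0.45],[0,0,10,0,0,0.145,0.45]]]'>/dev/null
python3 -m jog '[[[0,0,10,0,0,0.145,0.45],[0,0,10,0,0,0.145,0.45],[0,0,10,0,0,0.145,0.45],[0,0,10,0,0,0.145,0.45],[0,0,10,0,0,0.14,0.45]]]' >/dev/null
python3 -m jog '[[[0,0,0,0,0,0,0.45],[0,0,0,0,0,0,0.45]]]' 
python3 - <<'E'
from h import *
plan([0.516,0.196,0.18],1.55)
f=wrist("w3.png")
spots(f,"knob_grip shaker roller_top bottle0_mid bottle3_mid slot")
E
```

```text
clock: 5.9
position: [0.5171, 0.1956, 0.2621]
tool_rot: [-3.142, 0.0, 1.554]
force: [-0.0, 0.1, 0.8]
grip_width: 0.0382
finger_force: 0.0
t5.9 pos [0.5171 0.1956 0.2621] rot [-3.142  0.     1.554] q [-0.76  0.49  0.4   1.85 -0.25  0.85 -0.25]
shift [ 0.4 -1.1 82.1] F [-0.   0.1  0.8] grip 0.0382 0.0
rotvec [-0.     0.     0.004]
knob_grip [(0.95, [0.5181, 0.1988, 0.1147], [320.0, 205.0])]
shaker [(0.7, [0.5913, 0.0974, 0.0027], [381.0, 252.0])]
roller_top [(0.79, [0.6165, -0.0078, 0.1093], [422.0, 398.0])]
bottle0_mid [(0.81, [0.626, 0.2472, 0.0877], [455.0, 134.0]), (0.19, [0.6159, -0.0116, 0.1045], [420.0, 396.0])]
bottle3_mid []
slot [(0.66, [0.6186, -0.0385, 0.0779], [413.0, 392.0])]
```

View pics/w3.png

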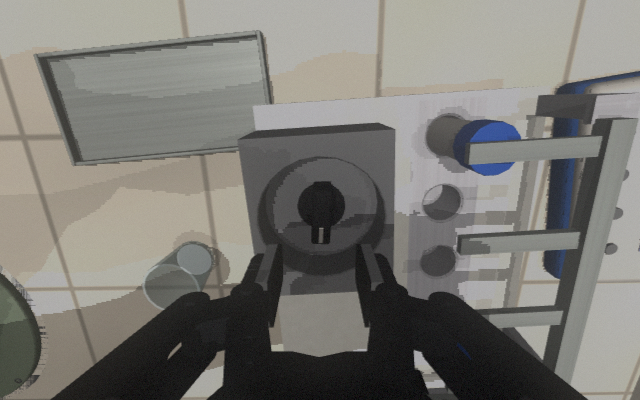

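```bash
python3 -m jog '[[[0,0,30,0,0,0,0.45],[0,0,30,0,0,0,0.45],[0,0,21,0,0,0,0.45],[0,0,0,0,0,0,0.45],[0,0,0,0,0,0,0.3]]]'
python3 -m jog '[[[0,0,0,0,0,0,0],[0,0,0,0,0,0,0],[0,0,0,0,0,0,0],[0,0,0,0,0,0,0]]]' 50
python3 - <<'E'
from h import *
plan([0.517,0.196,0.18],3.22)
E
```

```text
clock: 6.75
position: [0.5173, 0.1954, 0.1814]
tool_rot: [-3.142, 0.0, 1.55]
force: [0.6, -0.4, -0.1]
grip_width: 0.026
finger_force: 0.0
clock: 7.15
position: [0.5185, 0.1957, 0.1825]
tool_rot: [3.138, -0.001, 1.55]
force: [6.9, -0.2, -3.9]
grip_width: 0.0128
finger_force: 51.5
t7.2 pos [0.5185 0.1957 0.1825] rot [ 3.138e+00 -1.000e-03  1.550e+00] q [-0.71  0.6   0.35  1.91 -0.31  0.68 -0.2 ]
shift [ 0.3 -1.5  2.5] F [ 6.9 -0.2 -3.9] grip 0.0128 51.5
rotvec [ 0.004  0.002 -1.67 ]
```

```bash
python3 -m jog '[[[0,1,-1,0,0,0,0],[0,0,0,0,0,-0.13,0],[0,0,0,0,0,-0.13,0],[0,0,0,0,0,-0.13,0],[0,0,0,0,0,-0.13,0]]]'
python3 -m jog '[[[0,0,0,0,0,-0.13,0],[0,0,0,0,0,-0.13,0],[0,0,0,0,0,-0.13,0],[0,0,0,0,0,-0.13,0],[0,0,0,0,0,-0.13,0]]]'
python3 -m jog '[[[0,0,0,0,0,-0.13,0],[0,0,0,0,0,-0.13,0],[0,0,0,0,0,-0.13,0],[0,0,0,0,0,0,0],[0,0,0,0,0,0,0]]]'
python3 - <<'E'
from h import *
plan([0.517,0.196,0.18],3.22); print(bot.observe()["moment"])
E
```

```text
clock: 7.65
position: [0.5182, 0.1956, 0.1825]
tool_rot: [3.141, 0.0, 2.075]
force: [1.3, 0.3, -13.0]
grip_width: 0.0127
finger_force: 50.9
clock: 8.15
position: [0.5179, 0.1951, 0.1825]
tool_rot: [-3.141, 0.0, 2.725]
force: [-1.4, -0.8, -10.6]
grip_width: 0.0129
finger_force: 51.5
clock: 8.65
position: [0.5179, 0.1947, 0.1824]
tool_rot: [-3.141, -0.0, 3.105]
force: [-4.8, -4.2, -1.6]
grip_width: 0.0127
finger_force: 52.7
t8.7 pos [0.5179 0.1947 0.1824] rot [-3.141 -0.     3.105] q [-0.41  0.57 -0.08  1.89  0.07  0.68  1.  ]
shift [0.9 1.2 2.4] F [-4.8 -4.2 -1.6] grip 0.0127 52.7
rotvec [-0.001 -0.001 -0.115]
[-1.17110866  1.03778829  0.02703007]
```

```bash
python3 -m jog '[[[0,0,0,0,0,-0.09,0],[0,0,0,0,0,0,0]]]'; python3 -c "from h import *;print(bot.observe()['moment'])"
python3 -m jog '[[[0,0,0,0,0,-0.05,0],[0,0,0,0,0,0,0]]]' ; python3 -c "from h import *;print(bot.observe()['moment'])"
python3 -m jog '[[[0,0,0,0,0,-0.05,0],[0,0,0,0,0,0,0]]]' ; python3 -c "from h import *;print(bot.observe()['moment'])"
```

```text
clock: 8.85
position: [0.5179, 0.1947, 0.1824]
tool_rot: [-3.14, -0.001, -3.086]
force: [-5.0, -4.5, -1.5]
grip_width: 0.0127
finger_force: 52.8
[-1.22108908  1.00377213 -0.11083917]
clock: 9.05
position: [0.5179, 0.1946, 0.1825]
tool_rot: [-3.141, -0.001, -3.038]
force: [-5.2, -4.1, -2.1]
grip_width: 0.0129
finger_force: 58.0
[-1.05011117  1.05758363 -1.1920346 ]
clock: 9.25
position: [0.5179, 0.1946, 0.1825]
tool_rot: [-3.141, -0.001, -2.989]
force: [-6.0, -4.2, -0.5]
grip_width: 0.0129
finger_force: 73.8
[-0.9578104   1.08735616 -1.88552091]
```

```bash
python3 -m jog '[[[0,0,0,0,0,0,0.45],[0,0,0,0,0,0,0.45],[0,0,-20,0,0,0,0.45],[0,0,-50,0,0,0,0.45],[0,0,-50,0,0,0,1]]]' >/dev/null
python3 -m jog '[[[17,-40,0,0,0,0,1],[17,-40,0,0,0,0,1],[17,-40,0,0,0,0,1],[17,-40,0,0,0,0,1],[17,-40,0,0,0,0,1]]]' >/dev/null
python3 -m jog '[[[17,-40,0,0,0,0,1],[17,-40,0,0,0,0,1],[17,-40,0,0,0,0,1],[17,-40,0,0,0,0,1],[17,-40,0,0,0,0,1]]]' >/dev/null
python3 -m jog '[[[17,-40,0,0,0,0,1],[0,0,0,0,0,0,1],[0,0,0,0,0,0,1]]]' 
python3 - <<'E'
from h import *
plan([0.396,-0.277,0.18],3.22)
f=wrist("w4.png")
spots(f,"wedge_grip rack vial0_mid slot roller_top shaker")
for d in bot.trace("wedge_grip",f)[:2]:
  m=np.argwhere(d["region"])[:,::-1].astype(np.float32); b=cv2.boxPoints(cv2.minAreaRect(m)); print(d["conf"],b.round().tolist(),[ray(f,p,.02).round(3).tolist() for p in b])
s=bot.grab_frame("scene"); save(s,"s1.png",(330,130,460,230),6)
E
```

```text
clock: 11.05
position: [0.4027, -0.2691, 0.3022]
tool_rot: [-3.141, 0.001, -2.986]
force: [-0.0, 0.3, -0.1]
grip_width: 0.0852
finger_force: 0.0
t11.1 pos [ 0.4027 -0.2691  0.3022] rot [-3.141e+00  1.000e-03 -2.986e+00] q [ 0.43  0.3   0.04  1.97 -0.02  0.88  2.21]
shift [  8.   -6.8 122.2] F [-0.   0.3 -0.1] grip 0.0852 0.0
rotvec [-0.     0.001  0.077]
wedge_grip [(0.73, [0.3983, -0.2789, 0.0406], [311.0, 169.0])]
rack [(0.97, [0.503, -0.3059, 0.0023], [281.0, 235.0])]
vial0_mid []
slot [(0.87, [0.6199, -0.0356, 0.0747], [473.0, 372.0])]
roller_top [(0.54, [0.6177, -0.0084, 0.1051], [509.0, 396.0])]
shaker [(0.96, [0.5893, 0.0955, 0.0029], [541.0, 326.0])]
0.73 [[127.0, 64.0], [133.0, -5.0], [188.0, 0.0], [182.0, 69.0]] [[0.32, -0.491, 0.02], [0.254, -0.482, 0.02], [0.25, -0.427, 0.02], [0.315, -0.432, 0.02]]
0.62 [[288.0, 30.0], [329.0, 29.0], [333.0, 188.0], [292.0, 189.0]] [[0.261, -0.324, 0.02], [0.253, -0.282, 0.02], [0.421, -0.249, 0.02], [0.43, -0.298, 0.02]]
```

View pics/w4.png

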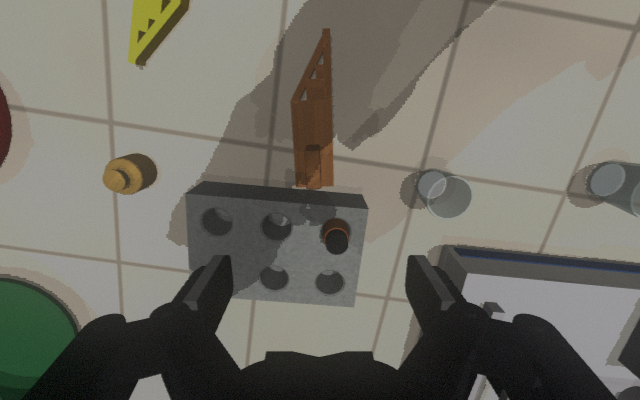

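View pics/s1.png

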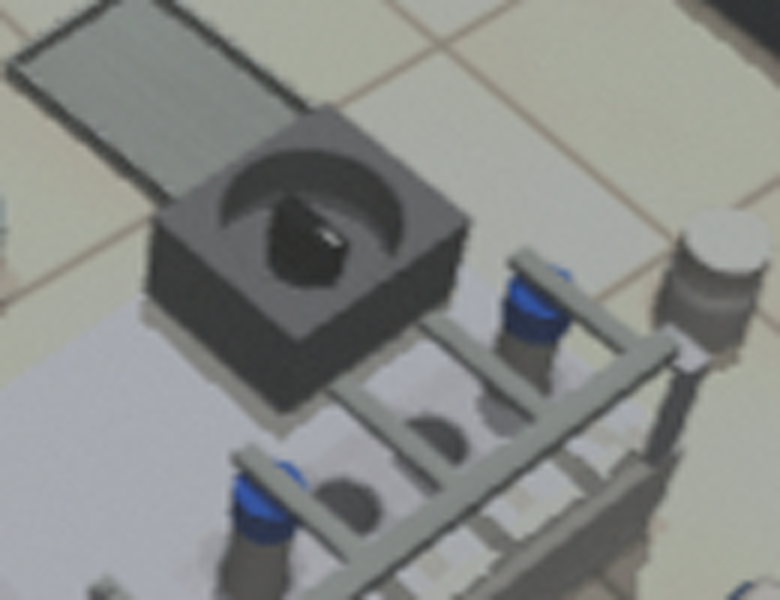

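Choice: brown wooden wedge at (313,110) in the wrist picture; the yellow look-alike at (160,30) is left alone. The knob's mark points to +x (off); only bores 0 and 3 hold bottles; a vial stands in the front-left hole (rack −34, 68).

```bash
python3 -m jog '[[[7,-9,0,0,0,-0.039,1],[0,0,45,0,0,0,1],[0,0,45,0,0,0,1],[0,0,45,0,0,0,1],[0,0,25,0,0,0,1]]]' >/dev/null
python3 -m jog '[[[0,0,0,0,0,0,0.9]]]'
python3 - <<'E'
from h import *
plan([0.397,-0.279,0.098],-2.947)
f=wrist("w5.png")
spots(f,"wedge_grip")
E
```

```text
clock: 12.1
position: [0.3961, -0.2776, 0.1393]
tool_rot: [3.138, -0.004, -2.944]
force: [-0.6, -0.7, 1.8]
grip_width: 0.077
finger_force: 0.0
t12.1 pos [ 0.3961 -0.2776  0.1393] rot [ 3.138 -0.004 -2.944] q [ 0.47  0.57  0.02  2.09 -0.02  0.49  2.28]
shift [-0.8 -1.7 41.3] F [-0.6 -0.7  1.8] grip 0.077 0.0
rotvec [ 0.003 -0.004  0.003]
wedge_grip []
```

View pics/w5.png

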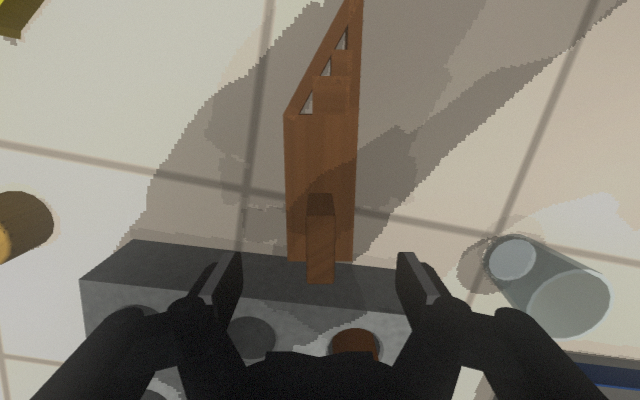

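```bash
python3 -m jog '[[[0,-1,21,0,0,0,0.9],[0,0,20,0,0,0,0.9],[0,0,0,0,0,0,0.9],[0,0,0,0,0,0,0],[0,0,0,0,0,0,0]]]' 70
python3 -m jog '[[[0,0,0,0,0,0,0],[0,0,0,0,0,0,0],[0,0,0,0,0,0,0],[0,0,0,0,0,0,0],[0,0,0,0,0,0,0]]]'
python3 -m jog '[[[0,0,-15,0,0,0,0],[0,0,-30,0,0,0,0],[0,0,-40,0,0,0,0],[0,0,-40,0,0,0,0],[0,0,0,0,0,0,0]]]'
python3 - <<'E'
from h import *
plan([0.45,-0.05,0.26],0.06)
E
```

```text
clock: 12.7
position: [0.398, -0.2799, 0.1025]
tool_rot: [-3.14, 0.002, -2.945]
force: [0.7, -0.6, 0.5]
grip_width: 0.0496
finger_force: 0.0
clock: 13.2
position: [0.3977, -0.2796, 0.1017]
tool_rot: [-3.141, 0.001, -2.945]
force: [-3.0, 2.1, 15.1]
grip_width: 0.015
finger_force: 68.2
clock: 13.7
position: [0.3987, -0.2804, 0.2304]
tool_rot: [-3.137, 0.005, -2.945]
force: [0.2, 0.5, -2.3]
grip_width: 0.015
finger_force: 68.3
t13.7 pos [ 0.3987 -0.2804  0.2304] rot [-3.137  0.005 -2.945] q [ 0.46  0.41  0.03  2.03 -0.02  0.69  2.28]
shift [-95.5 215.8 -30. ] F [ 0.2  0.5 -2.3] grip 0.015 68.3
rotvec [-0.008 -0.006 -3.005]
```

```bash
python3 -m jog '[[[0,0,-20,0,0,0,0],[0,0,-20,0,0,0.14,0],[0,0,-20,0,0,0.14,0],[0,0,0,0,0,0.14,0],[0,0,0,0,0,0.14,0]]]' >/dev/null
python3 -m jog '[[[0,0,0,0,0,0.14,0],[0,0,0,0,0,0.14,0],[0,0,0,0,0,0.14,0],[0,0,0,0,0,0.14,0],[0,0,0,0,0,0.14,0]]]' >/dev/null
python3 -m jog '[[[0,0,0,0,0,0.14,0],[0,0,0,0,0,0.14,0],[0,0,0,0,0,0.14,0],[0,0,0,0,0,0.14,0],[0,0,0,0,0,0.14,0]]]' >/dev/null
python3 -m jog '[[[0,0,0,0,0,0.14,0],[0,0,0,0,0,0.14,0],[0,0,0,0,0,0.14,0],[0,0,0,0,0,0.14,0],[0,0,0,0,0,0.14,0]]]' >/dev/null
python3 -m jog '[[[0,0,0,0,0,0.14,0],[0,0,0,0,0,0.14,0],[0,0,0,0,0,0.14,0],[0,0,0,0,0,0.14,0],[0,0,0,0,0,0,0]]]' 
python3 - <<'E'
from h import *
plan([0.447,-0.022,0.28],0.06)
E
```

```text
clock: 16.2
position: [0.3973, -0.2792, 0.2854]
tool_rot: [3.142, 0.001, 0.116]
force: [0.0, 0.0, -1.3]
grip_width: 0.015
finger_force: 68.1
t16.2 pos [ 0.3973 -0.2792  0.2854] rot [3.142e+00 1.000e-03 1.160e-01] q [-0.14  0.44  0.84  2.01 -0.43  0.88 -0.52]
shift [  79.2 -249.7    5.3] F [ 0.   0.  -1.3] grip 0.015 68.1
rotvec [0.    0.001 0.056]
```

```bash
python3 -m jog '[[[11,-36,0,0,0,0.028,0],[11,-36,0,0,0,0.028,0],[11,-36,0,0,0,0,0],[11,-36,0,0,0,0,0],[11,-36,0,0,0,0,0]]]' >/dev/null
python3 -m jog '[[[11,-36,0,0,0,0,0],[11,-34,0,0,0,0,0],[0,0,0,0,0,0,0],[0,0,0,0,0,0,0]]]' 
python3 - <<'E'
from h import *
plan([0.447,-0.022,0.28],0.06)
for c in("scene","top","wrist"):
  f=wrist("w6.png") if c=="wrist" else bot.grab_frame(c)
  print(c); spots(f,"slot roller_top bottle3_mid bottle0_mid knob_grip shaker wedge_grip",2)
E
```

```text
clock: 17.1
position: [0.4554, -0.024, 0.2857]
tool_rot: [3.141, 0.0, 0.068]
force: [-0.4, -0.1, -1.6]
grip_width: 0.0152
finger_force: 68.3
t17.1 pos [ 0.4554 -0.024   0.2857] rot [3.141 0.    0.068] q [-0.77  0.41  0.9   2.08 -0.42  0.85 -1.12]
shift [-8.2 -2.6  5.7] F [-0.4 -0.1 -1.6] grip 0.0152 68.3
rotvec [0.    0.    0.008]
scene
slot []
roller_top [(0.6, [0.6202, -0.0148, 0.1008], [348.0, 231.0]), (0.25, [0.4028, -0.1211, 0.0011], [274.0, 218.0])]
bottle3_mid [(0.55, [0.6336, 0.0658, 0.0877], [373.0, 223.0]), (0.44, [0.5184, 0.1934, 0.1149], [380.0, 170.0])]
bottle0_mid [(0.64, [0.6249, 0.2412, 0.0875], [415.0, 191.0])]
knob_grip [(0.54, [0.5181, 0.1946, 0.1142], [381.0, 170.0])]
shaker [(0.98, [0.5932, 0.098, 0.0033], [369.0, 223.0])]
wedge_grip [(0.67, [0.4615, -0.025, 0.2241], [310.0, 168.0]), (0.56, [0.1841, -0.4495, 0.0404], [139.0, 217.0])]
top
slot [(0.76, [0.6176, -0.0349, 0.0726], [309.0, 171.0])]
roller_top [(0.89, [0.6156, -0.0139, 0.103], [303.0, 170.0]), (0.35, [0.5049, -0.3028, 0.0014], [383.0, 204.0])]
bottle3_mid [(0.42, [0.6315, 0.0614, 0.0907], [282.0, 167.0])]
bottle0_mid [(0.66, [0.6222, 0.2477, 0.0893], [228.0, 171.0])]
knob_grip [(0.56, [0.5213, 0.1957, 0.1182], [242.0, 198.0])]
shaker [(0.91, [0.5975, 0.0991, 0.0014], [273.0, 181.0])]
wedge_grip [(0.97, [0.1825, -0.4482, 0.0395], [431.0, 293.0]), (0.58, [0.6163, 0.4081, 0.0018], [189.0, 178.0])]
wrist
slot []
roller_top []
bottle3_mid [(0.7, [0.506, -0.3069, -0.0], [562.0, 142.0])]
bottle0_mid []
knob_grip [(0.9, [0.5171, 0.1994, 0.1193], [24.0, 105.0]), (0.73, [0.3609, 0.275, 0.0024], [78.0, 228.0])]
shaker [(0.92, [0.5886, 0.0965, 0.0003], [212.0, 39.0])]
wedge_grip [(0.71, [0.4626, -0.0262, 0.2235], [322.0, 256.0]), (0.63, [0.182, -0.4461, 0.0439], [612.0, 390.0])]
```

View pics/w6.png

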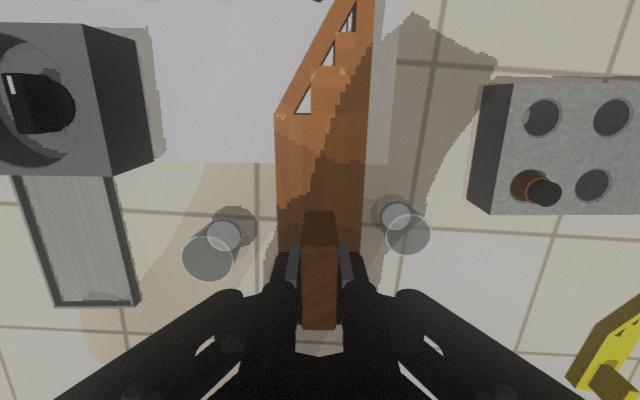

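```bash
python3 - <<'E'
from h import *
f=wrist(); g=cv2.GaussianBlur(cv2.cvtColor(f["img"],cv2.COLOR_RGB2GRAY),(3,3),0).astype(float)
cs=np.arange(215,272); dg=np.abs(g[152:178][1:]-g[152:178][:-1]); r=[152+.5+np.argmax(dg[:,c]) for c in cs]
print(r[::6]); k=np.polyfit(cs,r,1)
a,b=ray(f,[215,np.polyval(k,215)],.075),ray(f,[272,np.polyval(k,272)],.075); d=a-b; print(a,b,"yaw",-np.arctan2(d[0],d[1]))
# right side of the shaker
rs=np.arange(90,155); dh=np.abs(g[:,1:]-g[:,:-1]); cc=[378+.5+np.argmax(dh[q,378:402]) for q in rs]; print(cc[::6])
cs=np.arange(372,386); print([152.5+np.argmax(dg[:,c]) for c in cs])
s=f["img"][0:170,355:400]; save(f,"w7.png",(340,0,420,180),4)
for p in([388,163],[388,100]): print(ray(f,p,.075))
E
```

```text
[np.float64(161.5), np.float64(161.5), np.float64(162.5), np.float64(162.5), np.float64(162.5), np.float64(161.5), np.float64(162.5), np.float64(162.5), np.float64(162.5), np.float64(162.5)]
[0.47364306 0.07376888 0.075     ] [0.4760848  0.02028678 0.075     ] yaw 0.04562366973238672
[np.float64(393.5), np.float64(392.5), np.float64(392.5), np.float64(391.5), np.float64(391.5), np.float64(390.5), np.float64(390.5), np.float64(389.5), np.float64(388.5), np.float64(388.5), np.float64(388.5)]
[np.float64(164.5), np.float64(164.5), np.float64(164.5), np.float64(164.5), np.float64(164.5), np.float64(164.5), np.float64(164.5), np.float64(164.5), np.float64(164.5), np.float64(164.5), np.float64(164.5), np.float64(164.5), np.float64(164.5), np.float64(164.5)]
[ 0.48269151 -0.08874457  0.075     ]
[ 0.53873405 -0.08113812  0.075     ]
```

View pics/w7.png

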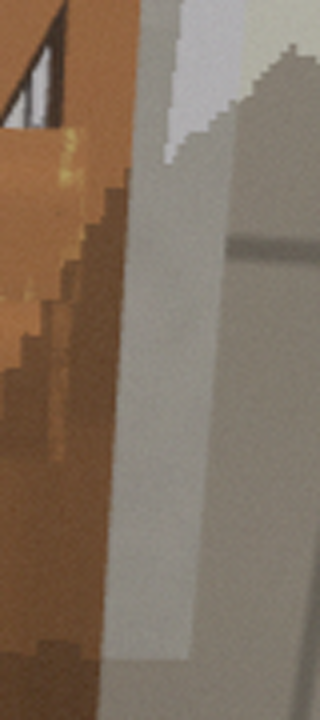

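```bash
python3 - <<'E'
from h import *
f=wrist()
a,b=ray(f,[374.8,1],.2045),ray(f,[364.6,179],.2045); d=a-b; print(a,b,np.arctan2(d[1],d[0]))
o=bot.observe(); p=o["position"]
y=np.array([-.05,.99875]); print("side rel tcp along ys",(a[:2]-p[:2])@y,(b[:2]-p[:2])@y)
xs=np.array([.99875,.05])
S=np.array([.619,-.0375])
for L in(170,52): q=S-xs*L/1000+y*.0255; print(L,q)
q=S-xs*.170+y*.0255; plan([q[0],q[1],.20],0.05)
E
```

```text
[ 0.57716981 -0.04156968  0.2045    ] [ 0.4978341  -0.04595968  0.2045    ] 0.0552780726237899
side rel tcp along ys -0.02317623400898839 -0.023593958478282117
170 [ 0.4479375  -0.02053188]
52 [ 0.56579    -0.01463187]
t18.4 pos [ 0.4555 -0.0245  0.2859] rot [3.142 0.    0.063] q [-0.77  0.41  0.9   2.08 -0.42  0.85 -1.12]
shift [-7.3 -4.4 85.9] F [ 0.4 -0.8 -2.3] grip 0.0151 68.3
rotvec [0.    0.    0.013]
```

```bash
python3 -m jog '[[[-7,-4,0,0,0,0.006,0],[0,0,40,0,0,0,0],[0,0,40,0,0,0,0],[0,0,27,0,0,0,0],[0,0,0,0,0,0,0]]]' 90
python3 -m jog '[[[0,0,0,0,0,0,0],[0,0,0,0,0,0,0]]]'
python3 - <<'E'
from h import *
plan([.448,-.0205,.178],0.058)
for c in("scene","top"):
  f=bot.grab_frame(c); spots(f,"wedge_grip slot roller_top")
  if c=="scene": save(f,"s2.png",(290,160,400,260),6)
E
```

```text
clock: 18.9
position: [0.4468, -0.0211, 0.1767]
tool_rot: [3.141, 0.004, 0.056]
force: [-1.2, -0.3, 0.3]
grip_width: 0.015
finger_force: 93.1
clock: 19.1
position: [0.4485, -0.0208, 0.1798]
tool_rot: [-3.142, -0.001, 0.057]
force: [-0.1, 0.9, -1.0]
grip_width: 0.015
finger_force: 93.1
t19.1 pos [ 0.4485 -0.0208  0.1798] rot [-3.142e+00 -1.000e-03  5.700e-02] q [-0.6   0.56  0.69  2.18 -0.64  0.61 -0.95]
shift [-0.5 -0.3  1.8] F [-0.1  0.9 -1. ] grip 0.015 93.1
rotvec [-0.    -0.001 -0.001]
wedge_grip [(0.8, [0.182, -0.4517, 0.0422], [138.0, 217.0]), (0.75, [0.4496, -0.0189, 0.1197], [309.0, 188.0])]
slot [(0.65, [0.618, -0.0377, 0.0757], [340.0, 240.0])]
roller_top [(0.73, [0.6196, -0.0124, 0.1029], [348.0, 230.0])]
wedge_grip [(0.68, [0.1828, -0.4504, 0.0377], [431.0, 293.0])]
slot []
roller_top [(0.94, [0.6137, -0.0107, 0.1013], [302.0, 171.0])]
```

View pics/s2.png

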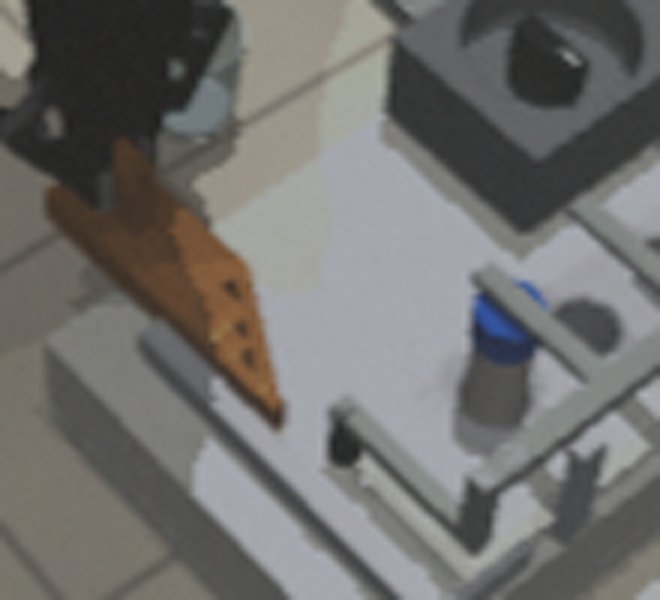

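```bash
python3 -m jog '[[[10,0,2,0,0,0,0],[15,0,0,0,0,0,0],[10,0,0,0,0,0,0],[10,0,0,0,0,0,0],[0,0,0,0,0,0,0]]]'
python3 -m jog '[[[10,0.5,0,0,0,0,0],[10,0.5,0,0,0,0,0],[10,0.5,0,0,0,0,0],[10,0.5,0,0,0,0,0],[0,0,0,0,0,0,0]]]'
python3 - <<'E'
from h import *
plan([.566,-.0155,.178],0.058)
for c in("scene","top"):
  f=bot.grab_frame(c); spots(f,"wedge_grip roller_top",2)
E
```

```text
clock: 20.0
position: [0.4941, -0.019, 0.1768]
tool_rot: [3.141, -0.0, 0.056]
force: [-1.0, -3.4, -0.6]
grip_width: 0.0148
finger_force: 93.3
clock: 20.5
position: [0.5327, -0.018, 0.1765]
tool_rot: [-3.141, 0.002, 0.057]
force: [-0.8, 0.6, 0.0]
grip_width: 0.0146
finger_force: 93.3
t20.5 pos [ 0.5327 -0.018   0.1765] rot [-3.141e+00  2.000e-03  5.700e-02] q [-0.55  0.68  0.68  1.97 -0.64  0.72 -0.99]
shift [33.3 -0.6 -1.5] F [-0.8  0.6  0. ] grip 0.0146 93.3
rotvec [-0.001  0.002 -0.001]
wedge_grip [(0.89, [0.1824, -0.4512, 0.0408], [138.0, 217.0]), (0.57, [0.5329, -0.0181, 0.1167], [327.0, 208.0])]
roller_top [(0.98, [0.6191, 0.0121, 0.1013], [355.0, 226.0]), (0.48, [0.6212, 0.4066, -0.0022], [446.0, 183.0])]
wedge_grip [(0.79, [0.1822, -0.446, 0.0361], [430.0, 293.0])]
roller_top []
```

```bash
python3 -m jog '[[[10,0.2,0,0,0,0,0],[10,0.2,0,0,0,0,0],[10,0.2,0,0,0,0,0],[6,0,0,0,0,0,0],[0,0,0,0,0,0,0]]]'
python3 -m jog '[[[0,0,0,0,0,0,0.5],[0,0,0,0,0,0,0.5],[0,0,0,0,0,0,0.5]]]'
python3 -m jog '[[[0,0,-10,0,0,0,0.5],[0,0,-40,0,0,0,0.5],[0,0,-50,0,0,0,0.7],[0,0,-30,0,0,0,0.7],[0,0,0,0,0,0,0.7]]]'
python3 - <<'E'
from h import *
plan([.44,.1,.32],0.058)
for c in("scene","top"):
  f=bot.grab_frame(c); spots(f,"wedge_grip roller_top bottle0_mid bottle3_mid rack",2)
  if c=="scene": save(f,"s3.png",(310,140,470,260),5)
E
```

```text
clock: 21.3
position: [0.5693, -0.0162, 0.1767]
tool_rot: [-3.141, 0.001, 0.057]
force: [-1.9, 2.2, -2.9]
grip_width: 0.0147
finger_force: 92.8
clock: 21.6
position: [0.5695, -0.0168, 0.1772]
tool_rot: [3.141, -0.001, 0.057]
force: [0.5, -0.3, -0.0]
grip_width: 0.0424
finger_force: 0.0
clock: 22.1
position: [0.5704, -0.0172, 0.3115]
tool_rot: [-3.141, -0.006, 0.056]
force: [0.3, 0.1, -0.8]
grip_width: 0.0601
finger_force: 0.0
t22.1 pos [ 0.5704 -0.0172  0.3115] rot [-3.141 -0.006  0.056] q [-0.64  0.56  0.84  1.77 -0.48  1.02 -1.13]
shift [-123.5 -124.4   -9.2] F [ 0.3  0.1 -0.8] grip 0.0601 0.0
rotvec [-0.    -0.006 -0.002]
wedge_grip [(0.84, [0.1835, -0.4503, 0.0395], [139.0, 217.0]), (0.78, [0.5733, -0.0171, 0.1132], [336.0, 218.0])]
roller_top [(0.74, [0.6161, 0.0169, 0.1031], [356.0, 224.0]), (0.36, [0.6375, 0.0659, 0.0888], [374.0, 223.0])]
bottle0_mid [(0.69, [0.6291, 0.2431, 0.0873], [417.0, 191.0])]
bottle3_mid [(0.75, [0.634, 0.069, 0.0873], [374.0, 222.0])]
rack [(0.6, [0.5033, -0.3067, -0.0011], [239.0, 275.0])]
wedge_grip [(0.94, [0.18, -0.4501, 0.0381], [431.0, 293.0])]
roller_top [(0.67, [0.4418, -0.4916, 0.0009], [435.0, 219.0])]
bottle0_mid [(0.69, [0.6225, 0.2485, 0.0885], [228.0, 171.0])]
bottle3_mid [(0.47, [0.5033, -0.3022, 0.0038], [383.0, 204.0])]
rack [(0.97, [0.5054, -0.3036, -0.0004], [383.0, 204.0]), (0.73, [0.621, -0.0343, 0.0731], [309.0, 170.0])]
```

View pics/s3.png

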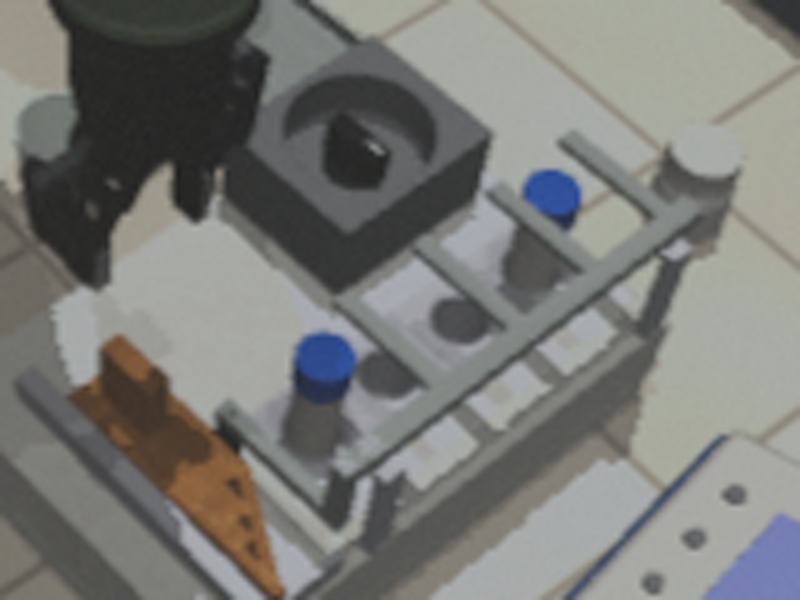

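```bash
python3 -m jog '[[[23,-26,0,0,0,0,0.65],[23,-26,0,0,0,0,0.65],[22,-26,0,0,0,0,0.65],[0,0,0,0,0,-0.142,0.65],[0,0,0,0,0,-0.142,0.65]]]'>/dev/null
python3 -m jog '[[[0,0,0,0,0,-0.142,0.65],[0,0,0,0,0,-0.142,0.65],[0,0,0,0,0,-0.142,0.65],[0,0,0,0,0,-0.142,0.65],[0,0,0,0,0,-0.142,0.65]]]'>/dev/null
python3 -m jog '[[[0,0,10,0,0,-0.142,0.65],[0,0,10,0,0,-0.142,0.65],[0,0,10,0,0,-0.142,0.65],[0,0,10,0,0,-0.142,0.65],[0,0,0,0,0,0,0.65]]]'
python3 - <<'E'
from h import *
plan([.6342,.0641,.188],1.62)
f=wrist("w8.png"); spots(f,"bottle3_mid bottle0_mid",2)
# cap edges by blue mask, top plane z .147
hsv=cv2.cvtColor(f["img"],cv2.COLOR_RGB2HSV); m=cv2.inRange(hsv,(105,140,40),(125,255,255))
n,l,st,c=cv2.connectedComponentsWithStats(m)
for i in range(1,n):
  if st[i,4]>150: print(st[i].tolist(),ray(f,c[i],.14).round(4))
E
```

```text
clock: 24.2
position: [0.6322, 0.0648, 0.2657]
tool_rot: [-3.14, -0.0, 1.621]
force: [0.1, -0.0, -0.3]
grip_width: 0.0555
finger_force: 0.0
t24.2 pos [0.6322 0.0648 0.2657] rot [-3.14  -0.     1.621] q [-0.44  0.61  0.37  1.62 -0.26  0.96  0.07]
shift [-0.8  2.1 77.7] F [ 0.1 -0.  -0.3] grip 0.0555 0.0
rotvec [-0.002 -0.     0.001]
bottle3_mid [(0.61, [0.6369, 0.0659, 0.0883], [325.0, 196.0])]
bottle0_mid []
[298, 201, 49, 40, 1385] [0.634 0.065 0.14 ]
```

View pics/w8.png

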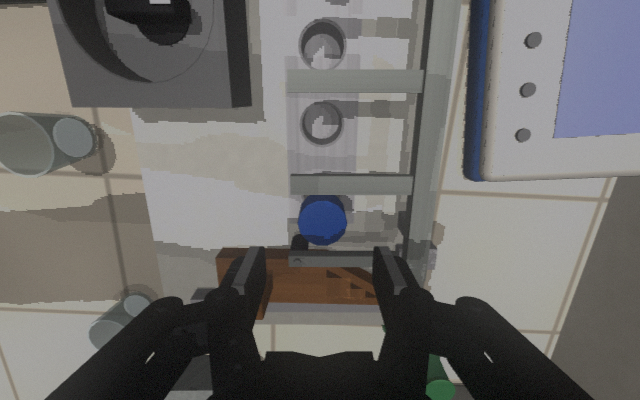

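```bash
python3 -m jog '[[[0,2,30,0,0,0,0.65],[0,0,30,0,0,0,0.65],[0,0,18,0,0,0,0.65],[0,0,0,0,0,0,0.65],[0,0,0,0,0,0,0.65]]]'
python3 -m jog '[[[0,0,0,0,0,0,0],[0,0,0,0,0,0,0],[0,0,0,0,0,0,0],[0,0,0,0,0,0,0],[0,0,0,0,0,0,0]]]' 40
python3 -m jog '[[[0,0,-20,0,0,0,0],[0,0,-20,0,0,0,0],[0,0,-20,0,0,0,0],[0,0,-20,0,0,0,0],[0,0,0,0,0,0,0]]]'
python3 -m jog '[[[0,0,-30,0,0,0,0],[0,0,-30,0,0,0,0],[0,0,-20,0,0,0,0],[0,0,0,0,0,0,0]]]'
python3 - <<'E'
from h import *
plan([.503,-.306,.35],1.62)
for c in("scene","top"):
  f=bot.grab_frame(c); spots(f,"bottle3_mid rack vial1_mid",2)
t=f; print([ (round(d["conf"],2),cv2.boxPoints(cv2.minAreaRect(np.argwhere(d["region"])[:,::-1].astype(np.float32))).round().tolist()) for d in bot.trace("rack",t)[:1]])
E
```

```text
clock: 24.85
position: [0.6351, 0.0652, 0.1898]
tool_rot: [3.141, 0.0, 1.617]
force: [0.8, -0.7, 0.0]
grip_width: 0.0557
finger_force: 0.0
clock: 25.35
position: [0.6353, 0.0652, 0.1904]
tool_rot: [3.14, -0.0, 1.618]
force: [-0.8, -0.1, 7.6]
grip_width: 0.0327
finger_force: 39.0
clock: 25.85
position: [0.6357, 0.0651, 0.2723]
tool_rot: [3.137, -0.001, 1.618]
force: [0.3, 0.1, -0.2]
grip_width: 0.0327
finger_force: 39.9
clock: 26.25
position: [0.6354, 0.0651, 0.3516]
tool_rot: [3.137, -0.001, 1.618]
force: [0.5, -0.5, -0.6]
grip_width: 0.0331
finger_force: 40.0
t26.2 pos [0.6354 0.0651 0.3516] rot [ 3.137e+00 -1.000e-03  1.618e+00] q [-0.46  0.53  0.41  1.52 -0.23  1.13  0.04]
shift [-364.4 -149.9    0.7] F [ 0.5 -0.5 -0.6] grip 0.0331 40.0
rotvec [ 0.004 -0.001 -0.002]
bottle3_mid []
rack [(0.71, [0.503, -0.3085, 0.0008], [238.0, 275.0])]
vial1_mid [(0.35, [0.6172, 0.0133, 0.1023], [355.0, 225.0])]
bottle3_mid []
rack [(0.57, [0.5032, -0.3018, -0.0007], [383.0, 204.0])]
vial1_mid [(0.37, [0.4651, -0.2461, 0.0473], [370.0, 214.0])]
[(0.58, [[354.0, 187.0], [415.0, 181.0], [419.0, 220.0], [358.0, 226.0]])]
```

```bash
python3 - <<'E'
from h import *
from scipy.optimize import least_squares
f=bot.grab_frame("wrist"); im=cv2.imread("pics/w4.png")
W=np.eye(4); W[:3,:3]=Ro.from_euler("xyz",[-3.141,.001,-2.986]).as_matrix(); W[:3,3]=[.4027,-.2691,.3022]
M=np.linalg.inv(W@np.array(f["tool_from_camera"])); f["R"]=M[:3,:3]; f["t"]=M[:3,3]
# rectify top plane z=.055 at 0.5mm/px and find circles r=34px
g=np.mgrid[0:480,0:480]; X=.38+g[0]*.0005; Y=-.18-g[1]*.0005
C=np.einsum('ij,jkl->ikl',f["R"],np.stack([X,Y,0*X+.055]))+f["t"][:,None,None]; p=np.einsum('ij,jkl->ikl',f["intrinsics"],C); p=p[:2]/p[2]
r=cv2.remap(im,p[0].astype(np.float32),p[1].astype(np.float32),cv2.INTER_LINEAR)
c=cv2.HoughCircles(cv2.medianBlur(cv2.cvtColor(r,cv2.COLOR_BGR2GRAY),5),cv2.HOUGH_GRADIENT,1,80,param1=60,param2=12,minRadius=30,maxRadius=38)
H=np.array([[x,y] for x in(-.034,.034) for y in(-.068,0,.068)])
P=[] 
for u,v,q in c[0]:
  cv2.circle(r,(int(u),int(v)),int(q),(0,255,0),1); P.append([.38+v*.0005,-.18-u*.0005])
P=np.array(P); print(P.round(4).tolist())
cv2.imwrite("pics/rack.png",r)
def res(a):
  R=np.array([[np.cos(a[2]),-np.sin(a[2])],[np.sin(a[2]),np.cos(a[2])]]); h=H@R.T+a[:2]
  return np.minimum(np.linalg.norm(P[:,None]-h[None],axis=2).min(1),.02)
s=least_squares(res,[.5035,-.3055,.1],loss="soft_l1",f_scale=.002); print(s.x,res(s.x).round(4))
a=s.x; R=np.array([[np.cos(a[2]),-np.sin(a[2])],[np.sin(a[2]),np.cos(a[2])]]); print(np.c_[H,(H@R.T+a[:2]).round(4)])
E
```

```text
[[0.5307999849319458, -0.2363000065088272], [0.46779999136924744, -0.3077999949455261], [0.5347999930381775, -0.30329999327659607], [0.4722000062465668, -0.3758000135421753], [0.4747999906539917, -0.2363000065088272]]
[ 0.50195303 -0.30559649  0.05477332] [0.0015 0.0004 0.0013 0.0007 0.011 ]
[[-0.034  -0.068   0.4717 -0.3754]
 [-0.034   0.      0.468  -0.3075]
 [-0.034   0.068   0.4643 -0.2396]
 [ 0.034  -0.068   0.5396 -0.3716]
 [ 0.034   0.      0.5359 -0.3037]
 [ 0.034   0.068   0.5322 -0.2358]]
```

View pics/rack.png

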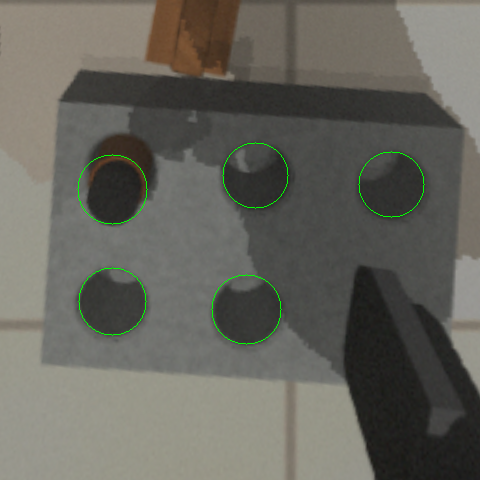

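```bash
python3 -m jog '[[[-37,-15,0,0,0,0,0],[-37,-15,0,0,0,0,0],[-37,-15,0,0,0,0,0],[-37,-15,0,0,0,0,0],[-37,-15,0,0,0,0,0]]]'>/dev/null
python3 -m jog '[[[-37,-15,0,0,0,0,0],[-37,-15,0,0,0,0,0],[-36,-12,0,0,0,0,0],[0,0,0,0,0,0,0],[0,0,0,0,0,0,0]]]'
python3 - <<'E'
from h import *
plan([.5322,-.2358,.235],1.62)
E
```

```text
clock: 27.75
position: [0.5317, -0.2357, 0.3489]
tool_rot: [3.142, -0.0, 1.617]
force: [0.4, 0.8, -0.7]
grip_width: 0.0324
finger_force: 40.1
t27.8 pos [ 0.5317 -0.2357  0.3489] rot [ 3.142 -0.     1.617] q [-0.01  0.44  0.46  1.68 -0.22  1.07  0.57]
shift [-1.000e-01  5.000e-01  1.139e+02] F [ 0.4  0.8 -0.7] grip 0.0324 40.1
rotvec [ 0.    -0.    -0.003]
```

```bash
python3 -m jog '[[[0,0.5,40,0,0,0,0],[0,0,40,0,0,0,0],[0,0,44,0,0,0,0],[0,0,0,0,0,0,0],[0,0,0,0,0,0,0]]]'
python3 - <<'E'
from h import *
plan([.5322,-.2358,.172],1.62)
f=bot.grab_frame("scene"); save(f,"s4.png",(180,190,300,310),5)
E
```

```text
clock: 28.25
position: [0.5329, -0.2345, 0.2257]
tool_rot: [-3.141, -0.0, 1.62]
force: [0.2, -0.5, -0.5]
grip_width: 0.0328
finger_force: 40.2
t28.2 pos [ 0.5329 -0.2345  0.2257] rot [-3.141 -0.     1.62 ] q [ 0.03  0.59  0.4   1.8  -0.3   0.81  0.63]
shift [-1.2 -0.8 53.7] F [ 0.2 -0.5 -0.5] grip 0.0328 40.2
rotvec [-0.001 -0.    -0.   ]
```

View pics/s4.png

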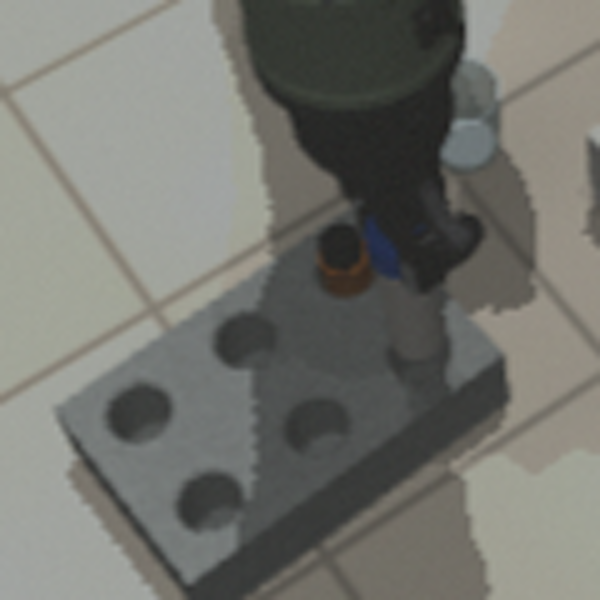

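```bash
python3 -m jog '[[[-1,-0.5,5,0,0,0,0],[0,0,5,0,0,0,0],[0,0,5,0,0,0,0],[0,0,0,0,0,0,0]]]'
python3 -m jog '[[[0,0,5,0,0,0,0],[0,0,5,0,0,0,0],[0,0,0,0,0,0,0]]]'
```

```text
clock: 28.7
position: [0.5319, -0.2359, 0.2096]
tool_rot: [-3.141, -0.0, 1.619]
force: [0.9, -0.3, -1.0]
grip_width: 0.0332
finger_force: 40.2
clock: 29.0
position: [0.5318, -0.236, 0.1992]
tool_rot: [-3.141, -0.0, 1.619]
force: [0.1, -0.1, -0.9]
grip_width: 0.0328
finger_force: 40.2
```

```bash
python3 -m jog '[[[0,0,10,0,0,0,0],[0,0,10,0,0,0,0],[0,0,6,0,0,0,0],[0,0,0,0,0,0,0]]]'
python3 -m jog '[[[0,0,2,0,0,0,0],[0,0,0,0,0,0,0]]]'
python3 -m jog '[[[0,0,1.5,0,0,0,0],[0,0,0,0,0,0,0]]]'
```

```text
clock: 29.4
position: [0.5316, -0.2359, 0.1727]
tool_rot: [-3.14, -0.001, 1.619]
force: [-0.5, 0.2, -1.4]
grip_width: 0.0331
finger_force: 40.2
clock: 29.6
position: [0.5321, -0.2361, 0.1719]
tool_rot: [3.141, 0.0, 1.619]
force: [-0.4, -0.4, 0.3]
grip_width: 0.0328
finger_force: 40.2
clock: 29.8
position: [0.5321, -0.2361, 0.1705]
tool_rot: [3.141, 0.0, 1.619]
force: [-0.2, -0.3, -0.4]
grip_width: 0.0328
finger_force: 40.4
```

```bash
python3 -m jog '[[[0,0,1,0,0,0,0.7],[0,0,0,0,0,0,0.7],[0,0,0,0,0,0,0.7],[0,0,-30,0,0,0,0.7],[0,0,-50,0,0,0,0.7]]]'
python3 -m jog '[[[0,0,-50,0,0,0,0.65],[0,0,-50,0,0,0,0.65],[39,10,0,0,0,0,0.65],[39,10,0,0,0,0,0.65],[39,10,0,0,0,0,0.65]]]'>/dev/null
python3 -m jog '[[[39,10,0,0,0,0,0.65],[39,10,0,0,0,0,0.65],[39,10,0,0,0,0,0.65],[39,10,0,0,0,0,0.65],[39,10,0,0,0,0,0.65]]]'>/dev/null
python3 -m jog '[[[39,9,0,0,0,0,0.65],[39,9,0,0,0,0,0.65],[39,9,30,0,0,0,0.65],[39,9,50,0,0,0,0.65],[0,0,0,0,0,0,0.65]]]'>/dev/null
python3 -m jog '[[[0,0,0,0,0,0,0.65]]]'
python3 - <<'E'
from h import *
plan([.6252,.2445,.19],1.62)
f=wrist("w9.png"); spots(f,"bottle0_mid",2)
hsv=cv2.cvtColor(f["img"],cv2.COLOR_RGB2HSV); m=cv2.inRange(hsv,(105,140,40),(125,255,255))
n,l,st,c=cv2.connectedComponentsWithStats(m)
for i in range(1,n):
  if st[i,4]>150: print(st[i].tolist(),ray(f,c[i],.14).round(4))
s=bot.grab_frame("scene"); spots(s,"bottle3_mid rack roller_top",3); t=bot.grab_frame("top"); spots(t,"bottle3_mid",3)
E
```

```text
clock: 30.3
position: [0.5309, -0.2356, 0.2481]
tool_rot: [-3.137, -0.001, 1.619]
force: [1.5, -0.4, 1.7]
grip_width: 0.06
finger_force: 0.0
clock: 31.9
position: [0.6236, 0.2285, 0.2794]
tool_rot: [-3.14, 0.001, 1.62]
force: [0.3, -0.8, -0.2]
grip_width: 0.0559
finger_force: 0.0
t31.9 pos [0.6236 0.2285 0.2794] rot [-3.14e+00  1.00e-03  1.62e+00] q [-0.67  0.64  0.36  1.53 -0.25  1.03 -0.19]
shift [16.   2.5 89.4] F [ 0.3 -0.8 -0.2] grip 0.0559 0.0
rotvec [-0.002  0.001 -0.   ]
bottle0_mid [(0.97, [0.6233, 0.2443, 0.0869], [320.0, 174.0])]
[300, 172, 47, 44, 1568] [0.6257 0.243  0.14  ]
bottle3_mid [(0.83, [0.5294, -0.2387, 0.0694], [262.0, 257.0]), (0.34, [0.7604, -0.1261, 0.0002], [346.0, 308.0])]
rack [(0.63, [0.5003, -0.3084, 0.0038], [237.0, 274.0])]
roller_top [(0.55, [0.6151, 0.0158, 0.1016], [355.0, 224.0])]
bottle3_mid [(0.57, [0.571, -0.0153, 0.1154], [304.0, 182.0]), (0.43, [0.5307, -0.2378, 0.0724], [368.0, 194.0])]
```

```bash
python3 -m jog '[[[15,2,0,0,0,0,0.65],[0,0,30,0,0,0,0.65],[0,0,30,0,0,0,0.65],[0,0,29,0,0,0,0.65],[0,0,0,0,0,0,0.65]]]'
python3 -m jog '[[[0,0,0,0,0,0,0.65],[0,0,0,0,0,0,0],[0,0,0,0,0,0,0],[0,0,0,0,0,0,0],[0,0,0,0,0,0,0]]]' 40
python3 -m jog '[[[0,0,0,0,0,0,0],[0,0,-20,0,0,0,0],[0,0,-20,0,0,0,0],[0,0,-20,0,0,0,0],[0,0,-20,0,0,0,0]]]'
python3 -m jog '[[[0,0,-30,0,0,0,0],[0,0,-30,0,0,0,0],[0,0,-20,0,0,0,0],[0,0,0,0,0,0,0]]]'
python3 - <<'E'
from h import *
plan([.4717,-.3754,.35],1.62)
E
```

```text
clock: 32.8
position: [0.6236, 0.2439, 0.1879]
tool_rot: [-3.137, 0.002, 1.619]
force: [-0.3, -0.1, -0.4]
grip_width: 0.0556
finger_force: 0.0
clock: 33.3
position: [0.6259, 0.2437, 0.1933]
tool_rot: [3.139, -0.001, 1.619]
force: [-0.6, -0.6, 7.3]
grip_width: 0.0328
finger_force: 39.2
clock: 33.8
position: [0.6253, 0.2434, 0.2735]
tool_rot: [3.14, -0.001, 1.619]
force: [-0.2, -0.4, 0.1]
grip_width: 0.0329
finger_force: 39.8
clock: 34.2
position: [0.626, 0.2434, 0.3557]
tool_rot: [3.136, -0.002, 1.619]
force: [-0.4, 0.1, -1.7]
grip_width: 0.0327
finger_force: 39.9
t34.2 pos [0.626  0.2434 0.3557] rot [ 3.136e+00 -2.000e-03  1.619e+00] q [-0.7   0.58  0.39  1.42 -0.23  1.18 -0.23]
shift [-610.7 -183.7    3.2] F [-0.4  0.1 -1.7] grip 0.0327 39.9
rotvec [ 0.005 -0.002 -0.001]
```

```bash
python3 -m jog '[[[-36,-11,0,0,0,0,0],[-36,-11,0,0,0,0,0],[-36,-11,0,0,0,0,0],[-36,-11,0,0,0,0,0],[-36,-11,0,0,0,0,0]]]'>/dev/null
python3 -m jog '[[[-36,-11,0,0,0,0,0],[-36,-11,0,0,0,0,0],[-36,-11,0,0,0,0,0],[-36,-11,0,0,0,0,0],[-36,-11,0,0,0,0,0]]]'>/dev/null
python3 -m jog '[[[-36,-11,0,0,0,0,0],[-36,-11,0,0,0,0,0],[-36,-11,0,0,0,0,0],[-36,-11,0,0,0,0,0],[-36,-11,0,0,0,0,0]]]'>/dev/null
python3 -m jog '[[[-36,-10,0,0,0,0,0],[-35,-9,0,0,0,0,0],[0,0,0,0,0,0,0],[0,0,0,0,0,0,0]]]'
python3 - <<'E'
from h import *
plan([.4717,-.3754,.229],1.62)
E
```

```text
clock: 36.1
position: [0.4702, -0.3762, 0.3513]
tool_rot: [-3.142, -0.0, 1.617]
force: [0.6, 0.6, -0.6]
grip_width: 0.0328
finger_force: 40.0
t36.1 pos [ 0.4702 -0.3762  0.3513] rot [-3.142 -0.     1.617] q [ 0.23  0.48  0.51  1.63 -0.26  1.1   0.85]
shift [  0.7   1.6 122.3] F [ 0.6  0.6 -0.6] grip 0.0328 40.0
rotvec [-0.    -0.    -0.003]
```

```bash
python3 -m jog '[[[1,1.5,40,0,0,0,0],[0,0,40,0,0,0,0],[0,0,43,0,0,0,0],[0,0,0,0,0,0,0],[0,0,0,0,0,0,0]]]'
python3 - <<'E'
from h import *
plan([.4717,-.3754,.215],1.62)
E
python3 -m jog '[[[0,0,4,0,0,0,0],[0,0,4,0,0,0,0],[0,0,4,0,0,0,0],[0,0,4,0,0,0,0],[0,0,0,0,0,0,0]]]'
```

```text
clock: 36.6
position: [0.4726, -0.3742, 0.2294]
tool_rot: [-3.141, -0.0, 1.62]
force: [0.0, -0.7, -0.1]
grip_width: 0.0328
finger_force: 40.1
t36.6 pos [ 0.4726 -0.3742  0.2294] rot [-3.141 -0.     1.62 ] q [ 0.27  0.62  0.44  1.75 -0.33  0.85  0.92]
shift [-1.1 -0.9 14.4] F [ 0.  -0.7 -0.1] grip 0.0328 40.1
rotvec [-0. -0. -0.]
clock: 37.1
position: [0.4722, -0.3747, 0.2121]
tool_rot: [-3.142, 0.0, 1.619]
force: [0.9, -1.3, -1.3]
grip_width: 0.0329
finger_force: 40.0
```

```bash
python3 -m jog '[[[-0.5,-0.5,5,0,0,0,0],[0,0,5,0,0,0,0],[0,0,0,0,0,0,0]]]'
python3 -m jog '[[[0,0,10,0,0,0,0],[0,0,9,0,0,0,0],[0,0,6,0,0,0,0],[0,0,0,0,0,0,0]]]'
python3 -m jog '[[[0,0,2,0,0,0,0],[0,0,0,0,0,0,0]]]'
```

```text
clock: 37.4
position: [0.4717, -0.3751, 0.2017]
tool_rot: [-3.141, -0.0, 1.619]
force: [1.4, -1.4, -2.2]
grip_width: 0.0326
finger_force: 39.9
clock: 37.8
position: [0.4716, -0.3751, 0.1763]
tool_rot: [-3.141, -0.0, 1.619]
force: [3.1, -1.7, -3.7]
grip_width: 0.0326
finger_force: 40.0
clock: 38.0
position: [0.4717, -0.3752, 0.1753]
tool_rot: [3.142, -0.0, 1.619]
force: [2.8, -1.5, -2.6]
grip_width: 0.0331
finger_force: 40.2
```

```bash
python3 -m jog '[[[-0.5,0.7,1.5,0,0,0,0],[0,0,0,0,0,0,0]]]'
python3 -m jog '[[[0,0,0,0,0,0,0.7],[0,0,0,0,0,0,0.7],[0,0,0,0,0,0,0.7],[0,0,-30,0,0,0,0.7],[0,0,-50,0,0,0,0.7]]]'
python3 -m jog '[[[0,0,-50,0,0,0,0.65],[0,0,-40,0,0,0,0.65],[0,0,0,0,0,0,0.65]]]'
python3 - <<'E'
from h import *
f=bot.grab_frame("scene"); spots(f,"bottle0_mid bottle3_mid wedge_grip roller_top tray",3); save(f,"s5.png",(150,110,470,310),2.4)
f=bot.grab_frame("top"); spots(f,"bottle0_mid wedge_grip tray",3)
xs=np.array([.99875,.05]); plan([.5725,-.017,.32],.057)
print([ (round(d["conf"],2),cv2.boxPoints(cv2.minAreaRect(np.argwhere(d["region"])[:,::-1].astype(np.float32))).round(1).tolist()) for d in bot.trace("tray",f)[:1]])
E
```

```text
clock: 38.2
position: [0.4721, -0.3756, 0.1738]
tool_rot: [-3.141, -0.0, 1.619]
force: [1.0, 0.2, -1.9]
grip_width: 0.0329
finger_force: 40.3
clock: 38.7
position: [0.4714, -0.3748, 0.2525]
tool_rot: [-3.137, -0.003, 1.619]
force: [1.3, 0.3, 1.7]
grip_width: 0.0597
finger_force: 0.0
clock: 39.0
position: [0.4731, -0.3769, 0.3493]
tool_rot: [3.135, 0.004, 1.618]
force: [-0.4, -0.1, -0.7]
grip_width: 0.0554
finger_force: 0.0
bottle0_mid [(0.5, [0.4765, -0.3778, 0.0688], [207.0, 271.0])]
bottle3_mid [(0.67, [0.5334, -0.2373, 0.068], [263.0, 258.0]), (0.53, [0.4455, -0.4884, 0.0042], [170.0, 296.0]), (0.3, [0.6172, 0.0143, 0.1041], [355.0, 225.0])]
wedge_grip [(0.89, [0.1817, -0.4516, 0.0419], [138.0, 217.0]), (0.57, [0.5739, -0.014, 0.1154], [338.0, 217.0])]
roller_top [(0.59, [0.6175, 0.0171, 0.1013], [356.0, 225.0])]
tray [(0.95, [0.3565, 0.2783, 0.0035], [364.0, 151.0])]
bottle0_mid [(0.67, [0.4698, -0.3729, 0.0675], [407.0, 211.0])]
wedge_grip [(0.81, [0.1816, -0.4458, 0.0374], [430.0, 293.0]), (0.6, [0.5745, -0.0164, 0.1147], [304.0, 181.0])]
tray [(0.58, [0.3609, 0.2682, -0.0013], [227.0, 247.0])]
t39.5 pos [ 0.4723 -0.3756  0.3433] rot [-3.141 -0.     1.619] q [ 0.23  0.49  0.51  1.63 -0.26  1.08  0.86]
shift [353.4 117.3  23.4] F [-0.4  0.9 -0.4] grip 0.0554 0.0
rotvec [-1.000e-03  0.000e+00  1.562e+00]
[(0.66, [[207.39999389648438, 219.10000610351562], [238.89999389648438, 216.89999389648438], [243.3000030517578, 277.6000061035156], [211.8000030517578, 279.79998779296875]])]
```

View pics/s5.png

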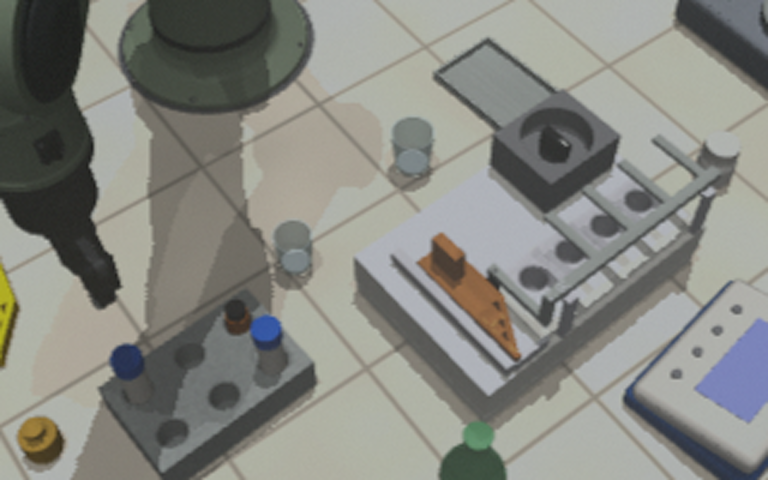

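```bash
python3 -m jog '[[[0,0,0,0,0,0.142,0.5],[0,0,0,0,0,0.142,0.5],[0,0,0,0,0,0.142,0.5],[0,0,0,0,0,0.142,0.5],[0,0,0,0,0,0.142,0.5]]]'>/dev/null
python3 -m jog '[[[0,0,0,0,0,0.142,0.5],[0,0,0,0,0,0.142,0.5],[0,0,0,0,0,0.142,0.5],[0,0,0,0,0,0.142,0.5],[0,0,0,0,0,0.142,0.5]]]'>/dev/null
python3 -m jog '[[[0,0,0,0,0,0.142,0.5],[12,-35,0,0,0,0,0.5],[12,-35,0,0,0,0,0.5],[12,-35,0,0,0,0,0.5],[12,-35,0,0,0,0,0.5]]]'>/dev/null
python3 -m jog '[[[12,-35,0,0,0,0,0.5],[12,-35,0,0,0,0,0.5],[12,-35,0,0,0,0,0.5],[12,-35,0,0,0,0,0.5],[12,-35,0,0,0,0,0.5]]]'>/dev/null
python3 -m jog '[[[12,-35,0,0,0,0,0.5],[0,0,0,0,0,0,0.5],[0,0,0,0,0,0,0.5]]]'
python3 - <<'E'
from h import *
plan([.570,-.0165,.178],.057)
f=wrist(); spots(f,"wedge_grip",2)
f=bot.grab_frame("top"); spots(f,"wedge_grip",3)
E
```

```text
clock: 41.85
position: [0.5724, -0.0188, 0.3436]
tool_rot: [3.141, 0.0, 0.058]
force: [0.1, -0.3, 0.3]
grip_width: 0.0428
finger_force: 0.0
t41.9 pos [ 0.5724 -0.0188  0.3436] rot [3.141 0.    0.058] q [-0.72  0.58  0.99  1.73 -0.54  1.13 -1.07]
shift [ -2.2  -2.5 165.6] F [ 0.1 -0.3  0.3] grip 0.0428 0.0
rotvec [0.    0.    0.001]
wedge_grip [(0.62, [0.5736, -0.0152, 0.1152], [315.0, 180.0])]
wedge_grip [(0.63, [0.181, -0.4479, 0.041], [431.0, 293.0])]
```

```bash
python3 -m jog '[[[-2,-3,45,0,0,0,0.5],[0,0,45,0,0,0,0.5],[0,0,45,0,0,0,0.5],[0,0,0,0,0,0,0.5],[0,0,0,0,0,0,0.5]]]'>/dev/null
python3 -m jog '[[[0,0,20,0,0,0,0.5],[0,0,10,0,0,0,0.5],[0,0,0,0,0,0,0.5],[0,0,0,0,0,0,0],[0,0,0,0,0,0,0]]]' 90
python3 -m jog '[[[0,0,0,0,0,0,0],[0,0,0,0,0,0,0],[0,0,0,0,0,0,0]]]'
python3 -m jog '[[[-10,0,0,0,0,0,0],[-10,0,0,0,0,0,0],[-10,0,0,0,0,0,0],[-10,0,0,0,0,0,0],[-10,0,0,0,0,0,0]]]'
python3 -m jog '[[[-15,0,0,0,0,0,0],[-15,0,0,0,0,0,0],[-15,0,0,0,0,0,0],[-15,0,0,0,0,0,0],[-5,0,0,0,0,0,0]]]'
python3 - <<'E'
from h import *
plan([.448,-.02,.28],.057)
f=bot.grab_frame("scene"); spots(f,"wedge_grip roller_top",2)
E
```

```text
clock: 43.05
position: [0.5706, -0.0164, 0.1801]
tool_rot: [-3.141, -0.001, 0.057]
force: [-1.6, 10.7, 17.4]
grip_width: 0.0152
finger_force: 69.0
clock: 43.35
position: [0.5707, -0.0163, 0.18]
tool_rot: [-3.141, -0.002, 0.057]
force: [-0.4, 2.9, 7.4]
grip_width: 0.0148
finger_force: 88.2
clock: 43.85
position: [0.5218, -0.0187, 0.1803]
tool_rot: [-3.141, -0.005, 0.057]
force: [8.3, 5.7, 4.3]
grip_width: 0.0148
finger_force: 88.4
clock: 44.35
position: [0.4548, -0.0226, 0.1795]
tool_rot: [-3.14, -0.001, 0.057]
force: [1.9, 2.6, -1.4]
grip_width: 0.0146
finger_force: 87.7
t44.4 pos [ 0.4548 -0.0226  0.1795] rot [-3.14e+00 -1.00e-03  5.70e-02] q [-0.66  0.62  0.8   2.17 -0.75  0.66 -0.84]
shift [  -6.6   -3.1 -100.5] F [ 1.9  2.6 -1.4] grip 0.0146 87.7
rotvec [-0.001 -0.001  0.   ]
wedge_grip [(0.81, [0.1833, -0.452, 0.0401], [138.0, 217.0]), (0.8, [0.4562, -0.0224, 0.1128], [310.0, 192.0])]
roller_top [(0.83, [0.6181, -0.0135, 0.1005], [347.0, 231.0])]
```

```bash
python3 -m jog '[[[-10,0,0,0,0,0,0],[0,0,-35,0,0,0,0],[0,0,-40,0,0,0,0],[0,0,-40,0,0,0,0],[0,0,0,0,0,-0.143,0]]]'>/dev/null
python3 -m jog '[[[0,0,0,0,0,-0.143,0],[0,0,0,0,0,-0.143,0],[0,0,0,0,0,-0.143,0],[0,0,0,0,0,-0.143,0],[0,0,0,0,0,-0.143,0]]]'>/dev/null
python3 -m jog '[[[0,0,0,0,0,-0.143,0],[0,0,0,0,0,-0.143,0],[0,0,0,0,0,-0.143,0],[0,0,0,0,0,-0.143,0],[0,0,0,0,0,-0.143,0]]]'>/dev/null
python3 -m jog '[[[0,0,0,0,0,-0.143,0],[0,0,0,0,0,-0.143,0],[0,0,0,0,0,-0.143,0],[0,0,0,0,0,-0.143,0],[0,0,0,0,0,-0.143,0]]]'>/dev/null
python3 -m jog '[[[0,0,0,0,0,-0.143,0],[0,0,0,0,0,-0.143,0],[0,0,0,0,0,-0.143,0],[0,0,0,0,0,-0.143,0],[0,0,0,0,0,-0.143,0]]]'>/dev/null
python3 -m jog '[[[0,0,0,0,0,-0.143,0],[0,0,0,0,0,0,0],[0,0,0,0,0,0,0]]]'
python3 - <<'E'
from h import *
plan([.403,.277,.29],3.21)
E
```

```text
clock: 47.3
position: [0.4456, -0.0241, 0.294]
tool_rot: [-3.141, 0.0, -3.086]
force: [-0.1, 0.6, -1.8]
grip_width: 0.0145
finger_force: 88.5
t47.3 pos [ 0.4456 -0.0241  0.294 ] rot [-3.141  0.    -3.086] q [-0.31  0.26  0.28  2.07 -0.1   0.82  1.65]
shift [ 25.7 303.    3.9] F [-0.1  0.6 -1.8] grip 0.0145 88.5
rotvec [-0.     0.    -0.013]
```

```bash
python3 -m jog '[[[3,34,0,0,0,-0.013,0],[3,34,0,0,0,0,0],[3,34,0,0,0,0,0],[3,34,0,0,0,0,0],[3,34,0,0,0,0,0]]]'>/dev/null
python3 -m jog '[[[3,34,0,0,0,0,0],[3,34,0,0,0,0,0],[3,34,0,0,0,0,0],[2,31,0,0,0,0,0],[0,0,0,0,0,0,0]]]'
python3 -m jog '[[[0,0,0,0,0,0,0]]]'>/dev/null
python3 - <<'E'
from h import *
plan([.403,.277,.115],3.21)
f=wrist(); spots(f,"tray wedge_grip",2)
f=bot.grab_frame("scene"); spots(f,"tray wedge_grip roller_top knob_grip bottle0_mid bottle3_mid",2)
E
```

```text
clock: 48.3
position: [0.3965, 0.2804, 0.2937]
tool_rot: [3.141, 0.0, -3.067]
force: [0.2, -0.6, -0.5]
grip_width: 0.015
finger_force: 88.5
t48.4 pos [0.3973 0.2768 0.2937] rot [-3.141 -0.    -3.07 ] q [-0.84  0.31  0.13  1.98 -0.05  0.85  0.97]
shift [-5.700e+00 -1.000e-01  1.787e+02] F [-0.3 -0.7 -1.3] grip 0.0146 88.5
rotvec [-0.001 -0.     0.004]
tray []
wedge_grip [(0.56, [0.3974, 0.2777, 0.2302], [321.0, 268.0])]
tray [(0.89, [0.3571, 0.2813, 0.0074], [365.0, 149.0]), (0.31, [0.6218, -0.0169, 0.1023], [347.0, 232.0])]
wedge_grip [(0.89, [0.3944, 0.2779, 0.2273], [378.0, 107.0]), (0.71, [0.4443, -0.4846, 0.0015], [171.0, 295.0])]
roller_top [(0.9, [0.6203, -0.0129, 0.1027], [348.0, 231.0]), (0.41, [0.363, 0.0853, 0.0025], [320.0, 178.0])]
knob_grip [(0.72, [0.4743, -0.374, 0.0681], [207.0, 270.0]), (0.51, [0.5186, 0.194, 0.1143], [381.0, 170.0])]
bottle0_mid [(0.73, [0.475, -0.3772, 0.0689], [206.0, 270.0]), (0.52, [0.5185, 0.1958, 0.1154], [381.0, 170.0])]
bottle3_mid [(0.62, [0.5298, -0.2366, 0.0681], [262.0, 257.0])]
```

```bash
python3 -m jog '[[[-4,0,45,0,0,0,0],[0,0,45,0,0,0,0],[0,0,45,0,0,0,0],[0,0,0,0,0,0,0],[0,0,0,0,0,0,0]]]'
python3 -m jog '[[[0,0,20,0,0,0,0],[0,0,15,0,0,0,0],[0,0,8,0,0,0,0],[0,0,0,0,0,0,0],[0,0,0,0,0,0,0]]]'
python3 -m jog '[[[0,0,2,0,0,0,0],[0,0,0,0,0,0,0]]]'
```

```text
clock: 49.4
position: [0.4016, 0.2768, 0.1595]
tool_rot: [-3.141, -0.001, -3.068]
force: [0.7, -0.0, -0.4]
grip_width: 0.0147
finger_force: 88.3
clock: 49.9
position: [0.402, 0.2773, 0.1173]
tool_rot: [3.141, 0.001, -3.068]
force: [-0.4, -0.3, -0.5]
grip_width: 0.0149
finger_force: 88.6
clock: 50.1
position: [0.4016, 0.2771, 0.1144]
tool_rot: [3.141, 0.001, -3.067]
force: [-0.2, -0.1, 0.2]
grip_width: 0.0145
finger_force: 88.6
```

```bash
python3 -m jog '[[[0,0,3,0,0,0,0],[0,0,0,0,0,0,0]]]'
python3 -m jog '[[[0,0,2,0,0,0,0],[0,0,0,0,0,0,0]]]'
python3 -m jog '[[[0,0,1,0,0,0,0],[0,0,0,0,0,0,0]]]'
```

```text
clock: 50.3
position: [0.4013, 0.2769, 0.1107]
tool_rot: [-3.141, -0.0, -3.067]
force: [0.2, 0.9, -1.7]
grip_width: 0.0148
finger_force: 88.6
clock: 50.5
position: [0.4014, 0.277, 0.109]
tool_rot: [3.142, -0.0, -3.068]
force: [-2.3, -0.8, 7.4]
grip_width: 0.0147
finger_force: 90.0
clock: 50.7
position: [0.4013, 0.277, 0.1088]
tool_rot: [3.141, -0.0, -3.068]
force: [-9.7, -3.4, 31.8]
grip_width: 0.0148
finger_force: 93.8
```

```bash
python3 -m jog '[[[0,0,-1,0,0,0,0],[0,0,0,0,0,0,0.5],[0,0,0,0,0,0,0.5],[0,0,0,0,0,0,0.5],[0,0,0,0,0,0,0.5]]]'
python3 -m jog '[[[0,0,-15,0,0,0,0.5],[0,0,-40,0,0,0,0.5],[0,0,-50,0,0,0,0.5],[0,0,-50,0,0,0,0.5],[0,0,-30,0,0,0,0.5]]]'
python3 -m jog '[[[0,0,0,0,0,0,0.5],[0,0,0,0,0,0,0.5],[0,0,0,0,0,0,0.5]]]'
python3 - <<'E'
from h import *
f=wrist(); spots(f,"tray wedge_grip",2)
f=bot.grab_frame("scene"); spots(f,"tray wedge_grip roller_top knob_grip bottle0_mid bottle3_mid",2)
f=bot.grab_frame("top"); spots(f,"tray wedge_grip roller_top bottle0_mid bottle3_mid",2)
E
```

```text
clock: 51.2
position: [0.4014, 0.2769, 0.1087]
tool_rot: [-3.141, -0.0, -3.067]
force: [-0.3, -0.8, -0.3]
grip_width: 0.0426
finger_force: 0.0
clock: 51.7
position: [0.4018, 0.2771, 0.2973]
tool_rot: [3.14, 0.003, -3.068]
force: [-0.2, 0.4, -0.3]
grip_width: 0.0425
finger_force: 0.0
clock: 52.0
position: [0.401, 0.2767, 0.2929]
tool_rot: [-3.141, -0.001, -3.067]
force: [0.5, -0.2, -0.8]
grip_width: 0.0428
finger_force: 0.0
tray []
wedge_grip [(0.67, [0.4015, 0.2784, 0.043], [321.0, 178.0]), (0.56, [0.614, -0.009, 0.1065], [43.0, 362.0])]
tray [(0.63, [0.3553, 0.2802, 0.0041], [364.0, 150.0])]
wedge_grip [(0.9, [0.4006, 0.2781, 0.0429], [373.0, 150.0]), (0.65, [0.1808, -0.4548, 0.0416], [137.0, 217.0])]
roller_top [(0.76, [0.6194, -0.0125, 0.1024], [348.0, 230.0])]
knob_grip [(0.73, [0.5194, 0.1935, 0.1156], [381.0, 170.0]), (0.16, [0.5934, 0.0984, -0.0027], [369.0, 225.0])]
bottle0_mid [(0.7, [0.4742, -0.3786, 0.0695], [206.0, 270.0]), (0.43, [0.6196, -0.0366, 0.076], [341.0, 240.0])]
bottle3_mid [(0.61, [0.527, -0.2376, 0.0707], [261.0, 256.0]), (0.38, [0.4006, -0.1233, 0.0015], [273.0, 218.0])]
tray [(0.7, [0.405, -0.1213, -0.0025], [334.0, 232.0]), (0.66, [0.3594, 0.2712, -0.0029], [227.0, 248.0])]
wedge_grip [(0.62, [0.182, -0.4456, 0.0381], [430.0, 293.0]), (0.57, [0.3995, 0.2767, 0.0446], [222.0, 236.0])]
roller_top [(0.95, [0.6156, -0.0106, 0.1014], [302.0, 170.0])]
bottle0_mid [(0.52, [0.4684, -0.3711, 0.0678], [406.0, 211.0])]
bottle3_mid [(0.49, [0.5317, -0.2352, 0.0716], [367.0, 194.0]), (0.48, [0.5197, 0.1972, 0.1186], [241.0, 199.0])]
```

```bash
python3 -c "
from workcell import bot
print(bot.job_done())"
```

```text
the job is handed in; nothing more can be done
None
```

The job is handed in with no result shown: by force readings and the camera networks, the knob is off, both sample bottles (only two were present) stand on the rack floor, the slide is shut and the wedge lies flat in the tray. I viewed 16 pictures, two over the limit of 14, and did not check the final wedge placing by eye.

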